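Grade the spring cutters and put them away in the propped chest

ROBOT

A 7-joint arm with a two-finger parallel gripper is mounted at the origin on the work surface. World frame = base frame: x ahead of the robot, y to its left, z up, the work surface at z = 0. Lengths are in m, angles in rad, forces in N, time in s.
With the tool pointing down it reaches from about 0.425 to 0.925 m from the base axis. Payload 6.8 kg.
Tool frame: the origin (TCP) lies midway between the tips of the shut fingers; the grasp point (between the pads) lies r.tcp_to_grasp behind it (r.tcp_to_grasp is the distance from the TCP to the grasp point, in m); x points along the fingers, y is the direction in which the jaws open and shut, and the axes are right-handed (so a half turn about x gives the same grasp; the last joint's range is limited). The gripper opens to 85 mm and grips with 20 to 120 N. Pads are 22 mm wide; open, the fingers measure 114 mm over their backs; the gripper's body (76 mm by 85 mm) begins 54 mm behind the grasp point. The pads swing forward as they close: fully open they stand 13 mm farther back than shut.
Start: joints at [-1.437, 0.477, 0.022, 1.555, -0.011, 1.109, -0.083], TCP at [0.162, 0.655, 0.231] pointing down, gripper open.
Joint ranges: [-2.96, 2.96], [-0.34, 2.1], [-1.41, 1.46], [0.24, 2.44], [-1.37, 4.51], [0.17, 1.92], [-2.96, 2.96]. Speed limits (rad/s): [2.39, 2.39, 3.14, 3.14, 3.14, 3.14, 3.14].

INTERFACE

Orientations are given as a rotation vector (axis times angle).
In Python, from bench import r, grab_frame, search_frame, cut_out, pinpoint gives the robot as it stands. The module is installed in compiled form; this text tells all that it offers.
- The arm moves only by the tool apply_moves, never from a script. Its argument "commands" is a list of rows, each a list of 7 numbers: the finger opening in mm, from 0 to 85.4, then the shift along the tool's x, y, z in mm, then the turn, a rotation vector about the tool's x, y, z in rad. A call has 1 to 20 rows; each row is the pose to reach, as a shift and turn from the pose commanded when the call began, along the tool's axes at that moment; what a row does not reach only later rows make up. A row lasts 1/10 s, in which the tool goes at most 50 mm and 8.59 degrees, less where a joint would pass 70% of its speed; a pose out of reach is approached as far as the arm can. A call with a gripper value outside its range is refused whole. The fingers move at their own pace and stop on an object; "force" is the grip in N (left out, the last holds). Time passes only in rows, so rows that repeat a pose let the fingers close. It gives the time, the measured TCP pose, the force and the opening at its end, in the units of the state.
- r.get_obs(): the state, without advancing time (a new reading comes with each control period).
- grab_frame(name): name is "scene" or "top"; returns a dict with "pixels" (400x640x3 uint8, red, green, blue), "mtx" (3x3 intrinsics, pixels), "position" and "rotation" of the camera in the world. Camera axes: x right, y down, z forward; pixel columns grow to the right and rows downward; lengths in m; the calibration is good to about 2 mm. A picture is of the moment at which its call begins. There is no depth.
- r.hand_in(): hands the job in, once; it reports no verdict.
Trained networks look in the newest picture that a camera, given by its name, has taken for a name from the list of things; names that differ only in an ending like _2 or _b are one class to them, and where a whole thing is asked for, a point or a joint stands for the part that bears it (a point fixed in the world has none). Each returns a list of dicts, best first, with "confidence" (0 to 1); they miss things now and then, are a little off and sometimes report something else, mostly with a low value. They report only what shows in the picture. A call takes as long as a camera call. They do not tell look-alikes from the thing itself.
- search_frame(label, camera): "point" ([column, row] as shares, 0 to 1, of the picture: columns of its width, rows of its height, amid what is visible of it).
- cut_out(label, camera): "pixels" (400x640 bool, what is visible of it) and "point" ([column, row] as shares, 0 to 1, of the picture: columns of its width, rows of its height, amid what is visible of it).
- pinpoint(label, camera): "point" ([column, row] as shares, 0 to 1, of the picture: columns of its width, rows of its height: a listed point, or the origin of a listed thing).
The state is a dict: "clock": time; "joints": joint angles; "qvel": joint speeds; "tau": joint torques, N m; "tcp_pos": TCP position; "orientation": TCP orientation; "contact_force": force on the tool from outside, world axes, zero at the start; "moment": the same for the moment, N m; "grip_width": finger opening in m.
Only numpy, scipy, OpenCV 4.12 (cv2) and the standard library are available. Lean on these libraries where they do the work, as an engineer would, in place of code of your own. Each camera call takes 0.05 s, during which the arm holds its last target.

TASK

Class is over in the pottery studio: first lift the lid of the plywood chest and prop it open on its rod, with the rod's bent end in the hole under the lid. Then squeeze every clay cutter lying on the bench end to end with the same light grip: lay those with a firm spring (the red plunger gives only a little) on the floor of the chest, and those with a tired spring (it sinks in deep) in the grey mending tray. When all are sorted, fold the rod back down into the chest and shut the lid, and leave the bowl, the jar and the wooden scraper where they are.

Things in the scene. Friction and masses are not known exactly. Their poses are not given: they have to be found in the camera images.
- chest: plywood chest fixed to the bench, outside 260 (x) x 300 (y) mm, walls 10 mm thick and 75 mm high, no dividers. Origin in the middle of its underside; -x is the front (robot's side), +x the hinge side. A fixed wooden strip 40 mm wide closes its top along the rear; the lid covers the rest. With the lid on its rod there is most room above the front half of the floor
- chest_floor (a point): middle of the chest's inner floor, 10 mm above the bench; axes as the chest. The inner floor measures 240 (x) x 280 (y) mm
- lid (a joint): chest lid, 222 long x 300 wide x 10 mm, 0.4 kg, hinged at its rear edge, swings up towards the chest's +x; rad: 0 shut, 1.5 fully open (stop). The hinge is braked (6 N m per rad/s: at 0.3 rad/s some 8 N at the handle). Let go, it sinks slowly: some 15 s from 1.5 to 1.3, where it comes to rest on the raised rod
- lid_hinge (a point): middle of the lid's hinge line, which runs along the chest's y, 75 mm above the bench (level with the underside of the shut lid); axes turn with the lid
- lid_handle (a point): middle of the lid's handle: a round bar 16 mm thick, 44 mm long along y, 26 mm out from the middle of the lid's front edge on a 14 mm wide stem, 248 mm from the hinge line. It can be pinched by its two end faces from above at every lid angle, turning between the fingers
- lid_hole (a point): the holding hole, 16 x 16 mm, 12 mm deep, in a 44 x 40 mm wooden block under the lid near its +y side, 120 mm from the hinge line. The point lies 5 mm off the hole's bottom, where the peg's tip centre comes to rest. Axes turn with the lid: z out of its upper face
- rod (a joint): steel prop rod in the chest, near its +y wall, 10 mm thick, 135 mm long. rad: 0 stowed, level, pointing to the chest's front; 1.668 at its stop just past upright, its peg then facing the hole of a lid above 1.3. Pivot in the chest frame: x +25, y +75, z +50 mm, turning about y. Stiff (0.07 N m): stays where left. To free it from the hole lift the lid to 1.4 or more
- rod_grip (a point): middle of the rod's red grip sleeve (14 mm thick, 34 mm long), 118 mm from the pivot; 58 mm clear to the chest's +y wall. Axes turn with the rod: -x runs along it from pivot to tip. Gripped lightly (20 N) here from above, to turn between the fingers, the rod can be lifted to about 1.1 and then pushed on from in front with shut fingers; pressed down from above it folds back
- rod_peg (a point): centre of the round tip of the rod's bent end: a 10 mm thick peg 17 mm long, at about a right angle to the rod at its far end, pointing up when the rod is stowed
- tray: grey plastic mending tray fixed to the bench, 150 (x) x 160 (y) mm outside, walls 5 mm thick and 24 mm high, floor 5 mm thick; origin in the middle of its underside
- cutter1: clay cutter, 0.19 kg, lying on a flat side; all look alike: square body 36 long x 40 x 40 mm with a blue band, a 24 mm round mouth 6 mm out of one end, a sprung plunger with a 26 mm red button out of the other. 64 mm long over all, 50 mm pressed in. Origin on the axis, mid-body, 20 mm above its support; x along the axis: mouth face at x = -24 mm, button face at x = +40 mm. May be absent
- cutter2: spring cutter, looks the same as cutter1, same size and axes; may be absent
- cutter3: spring cutter, looks the same as cutter1, same size and axes; may be absent
- cutter4: spring cutter, looks the same as cutter1, same size and axes; may be absent
- cutter5: spring cutter, looks the same as cutter1, same size and axes; may be absent
- cutter1_plunger (a joint): plunger pressed in, m: 0 out, 0.014 fully in; a tired spring lets it rest 0.3 mm in, too little to see or read. A firm spring starts at 3 N and gives 1 mm per 5 N more (12 N: 2 mm; 20 N: 3.5; 40 N: 7.5); a tired one gives from the first touch, 1 mm per 1.1 N (12 N: 11 mm; from 15 N: fully in). Only squeezing tells which are tired
- cutter2_plunger (a joint): as for cutter1
- cutter3_plunger (a joint): as for cutter1
- cutter4_plunger (a joint): as for cutter1
- cutter5_plunger (a joint): as for cutter1
- bowl: terracotta bowl, 100 mm wide, 55 mm high, a bystander; origin in the middle of its underside
- jar: green glaze jar, 56 mm wide, 85 mm high, a bystander; origin in the middle of its underside
- scraper: wooden scraper, 100 x 55 x 6 mm, lying flat, a bystander; origin in the middle of its underside
Not all that is in view belongs to the job. Leave any pink look-alike of the cutter5 alone. Leave any yellow look-alike of the cutter1 alone.

How it is judged:
By the outcome, as a careful person would: the job done as asked, in the order asked, and still so for the second after the job is handed in, with the robot touching nothing.
Of cutter1, cutter2, cutter3, cutter4, cutter5 only 3 to 5 are there at a start; the rules pass over those that are not, and their reading is None.
At some moment in a run one of cutter1, cutter2, cutter3, cutter4, cutter5 may be knocked a few centimetres aside while the robot is not near it.
Once in a run the grip may slacken for a moment while it holds something.
It also fails if it takes over 210 s, if anything falls off the work surface, if the arm or the gripper's body presses on something with over 40 N, if the wrist force passes 120 N, or if a joint passes its speed limit or range.

## Working session

There is one attempt and no reset: what is moved stays moved. The work goes in short steps, Python scripts to look and compute and a tool call to move; the robot and the scene stay as the last step left them, time stands still between calls to the robot, and variables do not carry over. Pictures are saved under pics/ and viewed, and the job is handed in when it is done.

Besides the shell and the picture viewer there is one more tool, called after "Call:" as name(argument=value, ...) on one line, values as JSON. apply_moves: Moves the arm, as the interface text tells. Its arguments: {"type":"object","properties":{"commands":{"type":"array"},"force":{"type":"number"}},"required":["commands"]}

```bash
mkdir -p pics; ls
cat > h.py <<'E'
import numpy as np, cv2
from scipy.spatial.transform import Rotation as R
from bench import r, grab_frame, search_frame, cut_out, pinpoint
def save(cam,name,box=None,scale=1):
    f=grab_frame(cam); im=f["pixels"][:,:,::-1]
    if box: im=im[box[1]:box[3],box[0]:box[2]]
    im=cv2.resize(im,None,fx=scale,fy=scale,interpolation=cv2.INTER_CUBIC)
    cv2.imwrite("pics/"+name,im); return f
def cam(f): 
    Rm=np.array(f["rotation"]); 
    if Rm.shape!=(3,3): Rm=R.from_rotvec(Rm.ravel()).as_matrix() if Rm.size==3 else R.from_quat(Rm).as_matrix()
    return np.array(f["mtx"]),np.array(f["position"]),Rm
def toplane(f,px,z):
    K,p,Rm=cam(f); d=Rm@np.linalg.inv(K)@np.array([px[0],px[1],1.]); return p+d*(z-p[2])/d[2]
def proj(f,P):
    K,p,Rm=cam(f); c=Rm.T@(np.array(P)-p); u=K@c; return u[:2]/u[2]
def tri(fs,pxs):
    A=[];b=[]
    for f,px in zip(fs,pxs):
        K,p,Rm=cam(f); d=Rm@np.linalg.inv(K)@np.array([px[0],px[1],1.]); d/=np.linalg.norm(d)
        M=np.eye(3)-np.outer(d,d); A.append(M); b.append(M@p)
    A=np.vstack(A);b=np.hstack(b); x=np.linalg.lstsq(A,b,rcond=None)[0]; return x,np.linalg.norm(A@x-b)
E
python3 - <<'E'
from h import *
f=save("scene","s0.png",scale=1.25); g=save("top","t0.png",scale=1.25)
for q in (f,g): print(np.round(q["mtx"],1).tolist(),q["position"],np.round(np.array(q["rotation"]),3).tolist())
o=r.get_obs(); print(o, r.tcp_to_grasp)
E
```

```text
pics
[[374.1, 0.0, 321.7], [0.0, 374.1, 197.7], [0.0, 0.0, 1.0]] [ 1.25177363 -0.34598422  0.59087655] [-1.869, -1.283, 0.631]
[[461.3, 0.0, 313.0], [0.0, 461.3, 206.4], [0.0, 0.0, 1.0]] [ 0.28595689 -0.05770485  1.3190066 ] [-2.126, 2.076, -0.234]
{'clock': 0.1, 'joints': array([-1.43708781,  0.47772261,  0.02234525,  1.55635757, -0.01153952,
        1.10928637, -0.08305772]), 'qvel': array([ 1.83438666e-04,  1.22216694e-04,  1.10099540e-03, -1.75192195e-03,
        1.79190418e-03, -1.56250160e-03,  3.36434556e-05]), 'tau': array([ 4.76159767e-03, -5.97763145e+01,  1.61341891e+00, -2.81954437e+01,
        1.27798511e-02,  5.02995565e-03,  1.76347368e-05]), 'tcp_pos': array([0.16150792, 0.6548425 , 0.2304174 ]), 'orientation': array([ 0.18850951,  1.56256319, -0.19109474]), 'contact_force': array([0.33987662, 0.25025582, 0.09429945]), 'moment': array([ 0.04950833, -0.06133258,  0.00820984]), 'grip_width': 0.08556744558422201} 0.0187
```

View pics/s0.png

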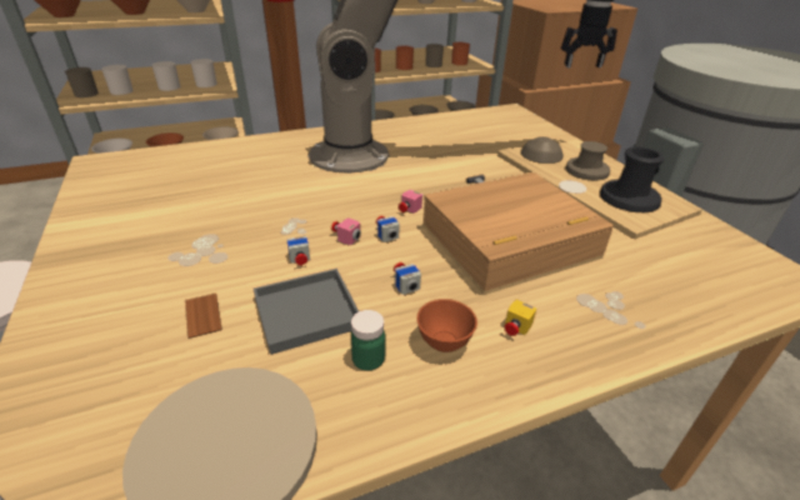

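View pics/t0.png

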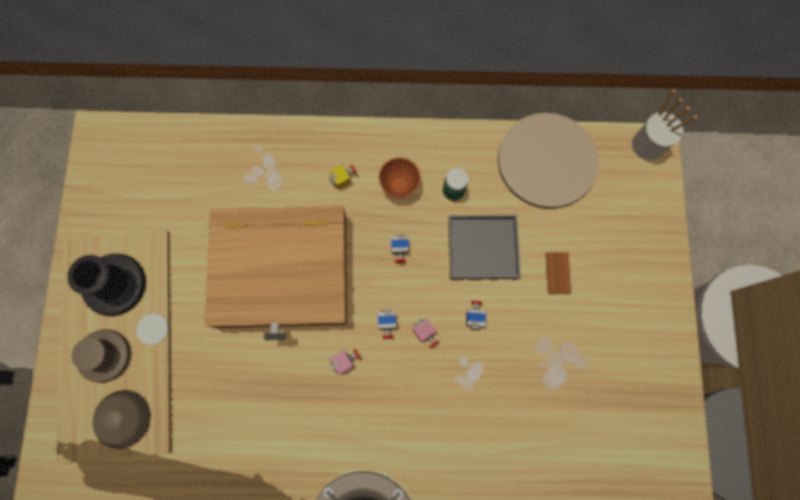

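The scene view shows the chest with its lid shut (handle at ~(475,181) in the 800-px picture), tray (305,308), jar (368,340), bowl (446,325) and scraper (203,315). The blue-banded cutters are at about (298,250), (388,230) and (407,279). The look-alikes are pink at (348,231) and (411,201), and yellow at (520,317). In the top view the blue cutters are at (400,245), (387,321) and (476,318), pink at (425,330) and (343,362), yellow at (341,176). I choose the three blue ones.

Run:
```python
from h import *
f=save("top","t1.png",box=(250,170,430,320),scale=4); s=save("scene","s1.png",box=(180,110,460,260),scale=2.8)
W=np.array([640,400])
for c,q in (("top",f),("scene",s)):
    for l in ["cutter1"]:
        for d in pinpoint(l,c):
            px=np.array(d["point"])*W; print(c,l,round(d["confidence"],2),px.round(1),toplane(q,px,.02).round(4))
for l in ["lid_handle","lid_hinge","rod_grip","chest","chest_floor","tray","bowl","jar","scraper"]:
    a=pinpoint(l,"top");b=pinpoint(l,"scene")
    print(l,[(round(x["confidence"],2),(np.array(x["point"])*W).round(1).tolist()) for x in a],[(round(x["confidence"],2),(np.array(x["point"])*W).round(1).tolist()) for x in b])
    if a and b:
        t,e=tri([f,s],[np.array(a[0]["point"])*W,np.array(b[0]["point"])*W]); print("   tri",t.round(4),round(e,4))
```

```text
top cutter1 0.83 [380.8 258.1] [ 0.4384 -0.2439  0.02  ]
top cutter1 0.81 [312.1 254.6] [ 0.4437 -0.0503  0.02  ]
top cutter1 0.81 [275.7 139.2] [0.7866 0.0669 0.02  ]
top cutter1 0.79 [319.7 197.9] [ 0.6089 -0.0682  0.02  ]
top cutter1 0.67 [337.6 262.9] [ 0.4221 -0.1224  0.02  ]
top cutter1 0.59 [272.7 287.6] [0.3493 0.057  0.02  ]
scene cutter1 0.98 [413.4 251.2] [0.7728 0.0772 0.02  ]
scene cutter1 0.89 [325.1 225. ] [ 0.6224 -0.0717  0.02  ]
scene cutter1 0.8 [279.7 187.2] [ 0.4316 -0.1272  0.02  ]
scene cutter1 0.77 [240.5 195.9] [ 0.4363 -0.235   0.02  ]
scene cutter1 0.69 [328.  161.7] [0.3482 0.0496 0.02  ]
scene cutter1 0.58 [311.7 180.5] [ 0.4295 -0.0337  0.02  ]
lid_handle [(0.74, [222.6, 270.2])] [(0.97, [378.6, 144.7])]
   tri [0.3906 0.1909 0.0739] 0.0034
lid_hinge [(0.92, [217.6, 181.3])] [(0.87, [436.3, 189.4])]
   tri [0.6395 0.222  0.0656] 0.0011
rod_grip [] []
chest [(0.83, [226.6, 215.4])] [(0.6, [425.4, 160.5]), (0.57, [405.9, 191.5])]
   tri [0.5509 0.2081 0.0996] 0.0411
chest_floor [] [(0.54, [237.9, 198.5])]
tray [(0.96, [386.5, 200.3])] [(0.88, [245.3, 251.8])]
   tri [ 0.6141 -0.2654 -0.0104] 0.0018
bowl [(0.83, [318.0, 148.5]), (0.54, [190.6, 221.2])] [(0.92, [354.4, 277.7])]
   tri [ 0.7713 -0.0618 -0.0126] 0.0025
jar [(0.85, [362.2, 149.6])] [(0.83, [292.6, 285.5])]
   tri [ 0.7633 -0.1958  0.0081] 0.0047
scraper [(0.86, [443.8, 217.9])] [(0.82, [160.7, 253.2]), (0.51, [351.0, 275.9])]
   tri [ 0.5629 -0.4372 -0.0033] 0.0066
```

View pics/t1.png

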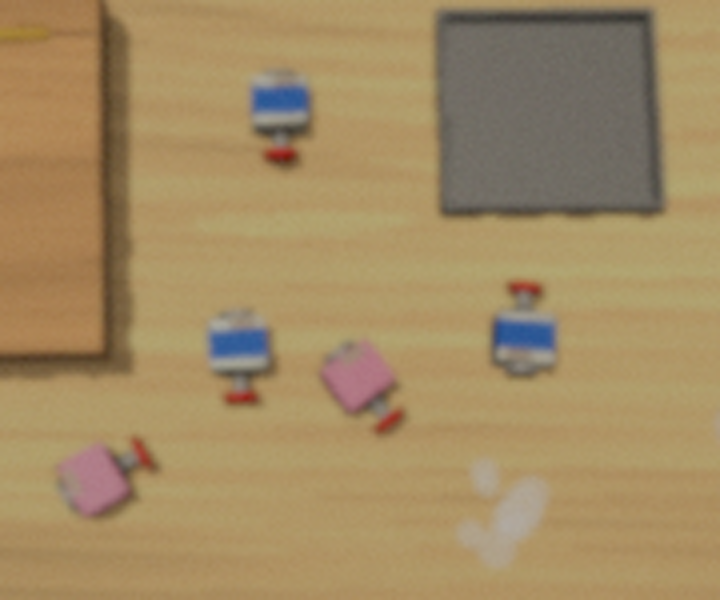

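View pics/s1.png

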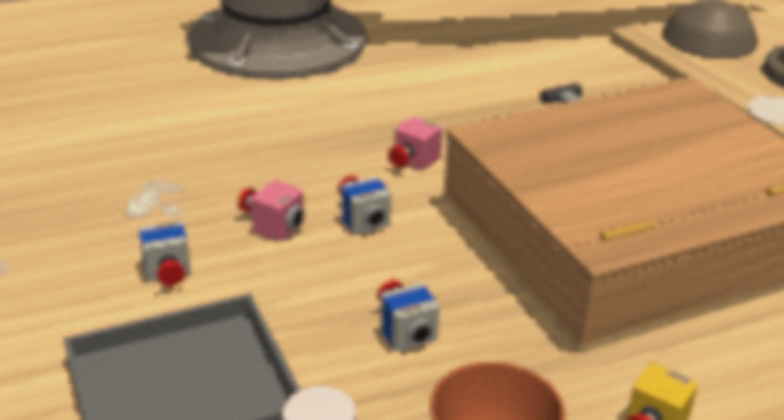

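Run:
```python
from h import *
f=save("top","t2.png",box=(155,155,295,285),scale=4.5); s=save("scene","s2.png",box=(330,110,500,250),scale=4)
```

```text
(no output)
```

View pics/t2.png

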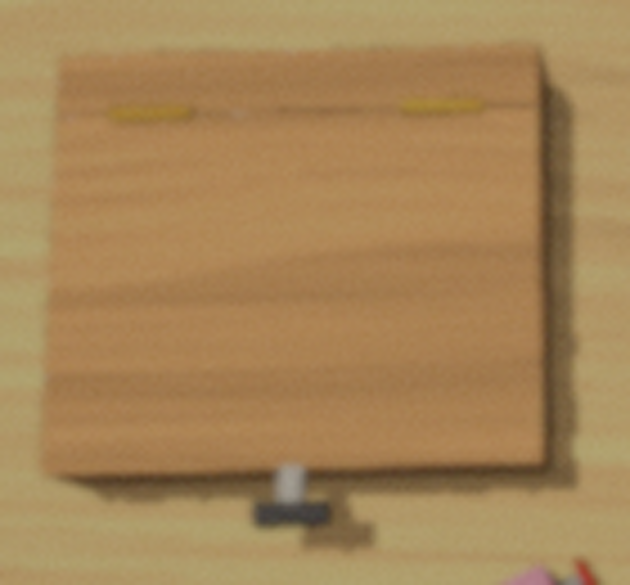

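View pics/s2.png

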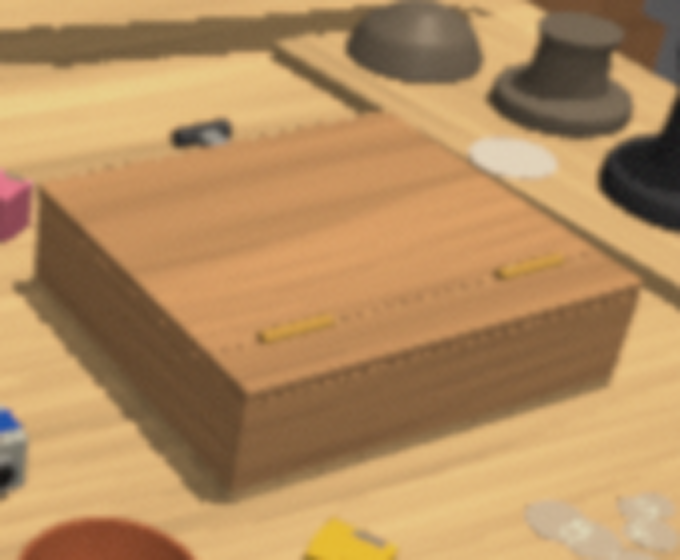

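Run:
```python
from h import *
from scipy.optimize import least_squares
f=grab_frame("top"); s=grab_frame("scene")
T=np.array([[58,54],[541,46],[543,465],[42,476],[291,514]])/4.5+155-0.4
LT=np.array([[.13,.15,.085],[.13,-.15,.085],[-.132,-.15,.085],[-.132,.15,.085],[.09-.248,0,.08]])
S=np.array([[38,186],[248,395],[640,288],[228,497],[385,113],[202,133]])/4+np.array([330,110])-.4
LS=np.array([[-.132,-.15,.085],[.13,-.15,.085],[.13,.15,.085],[.13,-.15,0],[-.132,.15,.085],[-.158,0,.08]])
def w(p,L):
    c,sn=np.cos(p[2]),np.sin(p[2]); return np.c_[p[0]+c*L[:,0]-sn*L[:,1],p[1]+sn*L[:,0]+c*L[:,1],L[:,2]]
def res(p,m=3):
    e=[]
    if m&1: e+=[proj(f,P)-q for P,q in zip(w(p,LT),T)]
    if m&2: e+=[proj(s,P)-q for P,q in zip(w(p,LS),S)]
    return np.ravel(e)
for m in (1,2,3):
    o=least_squares(res,[.54,.2,.05],args=(m,),x_scale=[.01,.01,.05]); print(m,o.x.round(4)); print(o.fun.reshape(-1,2).round(1).tolist())
p=o.x
for L in ([-.158,0,.08],[.09,0,.075],[.025,.075,.05],[-.093,.075,.05],[-.06,0,.01]): print(L,w(p,np.array([L]))[0].round(4))
```

```text
1 [0.5497 0.2034 0.0468]
[[0.3, 0.2], [0.1, -0.4], [0.1, -0.1], [-0.8, 0.0], [0.2, 0.2]]
2 [0.5517 0.2029 0.0509]
[[-0.4, -1.0], [-0.6, -0.6], [1.1, -1.6], [-0.2, 2.3], [0.6, -1.0], [-0.3, 0.4]]
3 [0.5504 0.2036 0.0492]
[[0.2, 0.1], [-0.0, -0.8], [0.2, -0.5], [-0.7, -0.1], [0.3, -0.0], [-0.3, -1.3], [-0.8, -1.0], [0.9, -1.9], [-0.4, 1.8], [0.6, -1.2], [-0.3, 0.1]]
[-0.158, 0, 0.08] [0.3926 0.1958 0.08  ]
[0.09, 0, 0.075] [0.6403 0.208  0.075 ]
[0.025, 0.075, 0.05] [0.5717 0.2797 0.05  ]
[-0.093, 0.075, 0.05] [0.4538 0.2739 0.05  ]
[-0.06, 0, 0.01] [0.4905 0.2006 0.01  ]
```

```bash
cat >> h.py <<'E'
YAW=.0485; C0=np.array([.5505,.2035,0.]); Rc=R.from_euler('z',YAW).as_matrix()
def chest(L): return C0+Rc@np.array(L,float)
def down(yaw,sgn=1,pitch=0):
    """tool x down, tool y at world azimuth yaw"""
    x=np.array([0,0,-1.]); y=np.array([np.cos(yaw),np.sin(yaw),0]); z=np.cross(x,y); return np.c_[x,y,z]
def best_down(yaw,R0):
    c=[down(yaw),down(yaw+np.pi)]
    return min(c,key=lambda M:np.linalg.norm((R.from_matrix(R0).inv()*R.from_matrix(M)).as_rotvec()))
def now():
    o=r.get_obs(); return np.array(o["tcp_pos"]),R.from_rotvec(o["orientation"]).as_matrix(),o
def rel(targets,grasp=True):
    """targets: list of (pos, Rmat or None); pos is grasp point if grasp. prints tool-frame shift mm, rotvec"""
    p,R0,o=now(); Rl=R0
    for t,M in targets:
        M=Rl if M is None else M; Rl=M
        t=np.array(t,float)
        if grasp: t=t+M[:,0]*r.tcp_to_grasp
        print((R0.T@(t-p)*1000).round(1).tolist(), R.from_matrix(R0.T@M).as_rotvec().round(3).tolist())
def st():
    p,R0,o=now(); print("t",round(o["clock"],2),"tcp",p.round(4),"grasp",(p-R0[:,0]*r.tcp_to_grasp).round(4),"F",np.round(o["contact_force"],1),"w",round(o["grip_width"]*1000,1)); print(R0.round(3).tolist())
E
python3 - <<'E'
from h import *
st()
p,R0,o=now()
M=best_down(YAW+np.pi/2,R0)
h=chest([-.158,0,.08]); print(h)
rel([(h+[0,0,.08],M),(h,M)])
E
```

```text
t 1.4 tcp [0.1616 0.6554 0.2313] grasp [0.1616 0.6554 0.25  ] F [-0.3  0.5 -0.4] w 85.2
[[-0.0, 0.239, 0.971], [0.0, 0.971, -0.239], [-1.0, 0.0, -0.0]]
[0.39268579 0.19584    0.08      ]
[90.0, -390.9, 334.4] [-0.29, -0.0, -0.0]
[170.0, -390.9, 334.4] [-0.29, -0.0, -0.0]
```

Call:
apply_moves(commands=[[85,40,-391,334,-0.29,0,0],[85,60,-391,334,-0.29,0,0],[85,60,-391,334,-0.29,0,0],[85,60,-391,334,-0.29,0,0],[85,60,-391,334,-0.29,0,0],[85,60,-391,334,-0.29,0,0],[85,60,-391,334,-0.29,0,0],[85,90,-391,334,-0.29,0,0],[85,90,-391,334,-0.29,0,0],[85,90,-391,334,-0.29,0,0],[85,90,-391,334,-0.29,0,0],[85,90,-391,334,-0.29,0,0],[85,90,-391,334,-0.29,0,0],[85,90,-391,334,-0.29,0,0]], force=40)

```text
clock: 2.8
tcp_pos: [0.3922, 0.1972, 0.1417]
orientation: [-0.039, 1.57, 0.04]
contact_force: [0.2, 0.2, 0.3]
grip_width: 0.0851
```

Run:
```python
from h import *
st()
h=chest([-.158,0,.08]); p,R0,o=now()
rel([(h,best_down(YAW+np.pi/2,R0))])
f=save("top","t3.png",box=(155,200,295,300),scale=4.5); s=save("scene","s3.png",box=(320,60,480,200),scale=4)
```

```text
t 2.8 tcp [0.3922 0.1972 0.1417] grasp [0.3922 0.1972 0.1604] F [0.2 0.2 0.3] w 85.1
[[0.001, -0.05, 0.999], [0.001, 0.999, 0.05], [-1.0, 0.001, 0.001]]
[80.4, -1.4, 0.4] [0.002, 0.001, -0.001]
```

Call:
apply_moves(commands=[[85,40,-1,0,0,0,0],[85,75,-1,0,0,0,0],[85,82,-1,0,0,0,0],[85,82,-1,0,0,0,0],[40,82,-1,0,0,0,0],[40,82,-1,0,0,0,0],[40,82,-1,0,0,0,0],[40,82,-1,0,0,0,0],[40,82,-1,0,0,0,0],[40,82,-1,0,0,0,0]], force=40)

```text
clock: 3.9
tcp_pos: [0.3932, 0.1973, 0.0611]
orientation: [-0.036, 1.568, 0.042]
contact_force: [-3.5, 4.4, 9.5]
grip_width: 0.0431
```

Run:
```python
from h import *
st()
s=save("scene","s4.png",box=(320,60,480,200),scale=4)
p,R0,o=now(); g=p-R0[:,0]*r.tcp_to_grasp
H=chest([.09,0,.075]); 
v=Rc.T@(g-H); print(v)
# arc, rotating actual grasp vector
for th in np.arange(.1,1.5,.1):
    c,sn=np.cos(th),np.sin(th)
    # swing up: rotation taking -x to +z
    q=np.array([c*v[0]+sn*v[2],v[1],-sn*v[0]+c*v[2]])
    t=H+Rc@q+R0[:,0]*r.tcp_to_grasp
    print(round(th,2),(R0.T@(t-p)*1000).round(1).tolist())
```

```text
t 3.9 tcp [0.3932 0.1973 0.0611] grasp [0.3931 0.1972 0.0798] F [-3.5  4.4  9.5] w 43.1
[[0.003, -0.05, 0.999], [0.004, 0.999, 0.05], [-1.0, 0.004, 0.003]]
[-0.24746474  0.00129677  0.00480645]
0.1 [-24.7, 0.1, 1.8]
0.2 [-49.1, 0.2, 6.0]
0.3 [-72.9, 0.3, 12.7]
0.4 [-95.9, 0.3, 21.7]
0.5 [-118.0, 0.4, 32.9]
0.6 [-138.8, 0.5, 46.3]
0.7 [-158.1, 0.5, 61.7]
0.8 [-175.8, 0.6, 79.0]
0.9 [-191.8, 0.6, 97.9]
1.0 [-205.7, 0.6, 118.4]
1.1 [-217.5, 0.7, 140.1]
1.2 [-227.1, 0.7, 162.9]
1.3 [-234.4, 0.7, 186.5]
1.4 [-239.3, 0.7, 210.8]
```

View pics/s4.png

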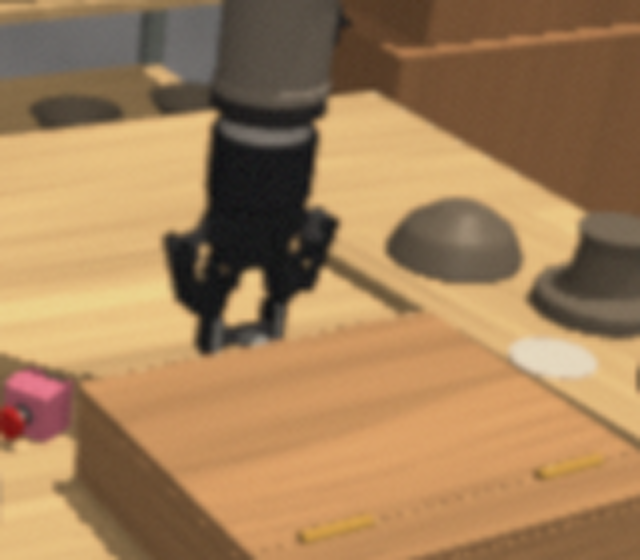

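Call:
apply_moves(commands=[[40,-12,0,0.6,0,0,0],[40,-25,0,1.8,0,0,0],[40,-37,0,3.6,0,0,0],[40,-49,0,6,0,0,0],[40,-61,0,9,0,0,0],[40,-73,0,12.7,0,0,0],[40,-84.5,0,17,0,0,0],[40,-96,0,21.7,0,0,0],[40,-107,0,27,0,0,0],[40,-118,0,33,0,0,0],[40,-128.5,0,39.4,0,0,0],[40,-139,0,46.3,0,0,0],[40,-148.6,0,53.8,0,0,0],[40,-158,0,61.7,0,0,0],[40,-167,0,70,0,0,0],[40,-176,0,79,0,0,0],[40,-184,0,88.3,0,0,0],[40,-192,0,98,0,0,0],[40,-199,0,108,0,0,0],[40,-206,0,118,0,0,0]], force=60)

```text
clock: 5.95
tcp_pos: [0.5042, 0.2028, 0.2632]
orientation: [-0.04, 1.583, 0.041]
contact_force: [-8.1, 7.8, -12.6]
grip_width: 0.0423
```

Run:
```python
from h import *
st()
s=save("scene","s5.png",scale=1.25)
p,R0,o=now(); g=p-R0[:,0]*r.tcp_to_grasp
H=chest([.09,0,.075]); v=Rc.T@(g-H); print(v, np.hypot(v[0],v[2]), "ang",np.arctan2(v[2],-v[0])-.0194)
rr=.2475;a0=.0194
for th in np.arange(1.0,1.52,.05):
    q=np.array([-rr*np.cos(th+a0),v[1],rr*np.sin(th+a0)]); t=H+Rc@q+R0[:,0]*r.tcp_to_grasp
    print(round(th,2),(R0.T@(t-p)*1000).round(1).tolist())
```

```text
t 5.95 tcp [0.5042 0.2028 0.2632] grasp [0.5044 0.2028 0.2819] F [ -8.1   7.8 -12.6] w 42.3
[[-0.012, -0.051, 0.999], [0.0, 0.999, 0.051], [-1.0, 0.001, -0.012]]
[-0.13351211  0.00152362  0.20853129] 0.24761014708940984 ang 0.9819059593581297
1.0 [-2.3, -0.0, 3.8]
1.05 [-8.6, -0.0, 14.5]
1.1 [-14.4, -0.1, 25.4]
1.15 [-19.6, -0.1, 36.7]
1.2 [-24.2, -0.1, 48.1]
1.25 [-28.3, -0.1, 59.8]
1.3 [-31.8, -0.2, 71.7]
1.35 [-34.6, -0.2, 83.7]
1.4 [-36.9, -0.2, 95.9]
1.45 [-38.6, -0.3, 108.2]
1.5 [-39.6, -0.3, 120.5]
```

View pics/s5.png

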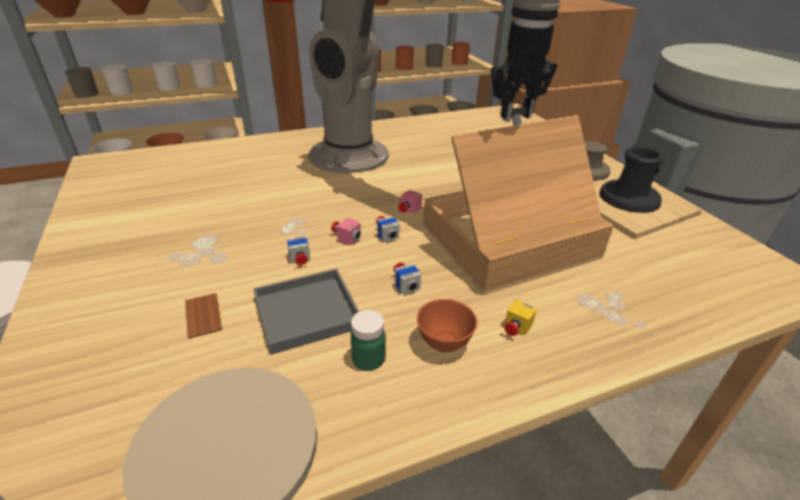

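The lid is at ~1.0 rad, still held at its handle (515,118). I carry on to just under the stop.

Call:
apply_moves(commands=[[40,-8,0,14,0,0,0],[40,-14,0,25,0,0,0],[40,-20,0,37,0,0,0],[40,-24,0,48,0,0,0],[40,-28,0,60,0,0,0],[40,-32,0,72,0,0,0],[40,-35,0,84,0,0,0],[40,-37,0,96,0,0,0],[40,-39,0,108,0,0,0],[40,-39,0,116,0,0,0],[40,-39,0,117,0,0,0],[40,-39,0,117,0,0,0]])

```text
clock: 7.2
tcp_pos: [0.6255, 0.209, 0.3046]
orientation: [-0.038, 1.572, 0.043]
contact_force: [-1.7, 4.6, -1.2]
grip_width: 0.0415
```

Run:
```python
from h import *
st()
p,R0,o=now(); g=p-R0[:,0]*r.tcp_to_grasp
H=chest([.09,0,.075]); v=Rc.T@(g-H); print(v, np.hypot(v[0],v[2]), "ang",np.arctan2(v[2],-v[0])-.0194)
f=save("top","t6.png",box=(155,150,315,300),scale=4)
W=np.array([640,400])
print([(round(x["confidence"],2),toplane(f,np.array(x["point"])*W,.05)) for x in pinpoint("rod_grip","top")], "exp",chest([-.093,.075,.05]))
```

```text
t 7.2 tcp [0.6255 0.209  0.3046] grasp [0.6255 0.209  0.3233] F [-1.7  4.6 -1.2] w 41.5
[[-0.002, -0.052, 0.999], [0.003, 0.999, 0.052], [-1.0, 0.003, -0.002]]
[-0.01477372  0.00181776  0.24829425] 0.24873338860921762 ang 1.4919655477899862
[(0.52, array([ 0.59757384, -0.25768681,  0.05      ])), (0.34, array([ 0.43580558, -0.24240638,  0.05      ]))] exp [0.45397328 0.27390308 0.05      ]
```

View pics/t6.png

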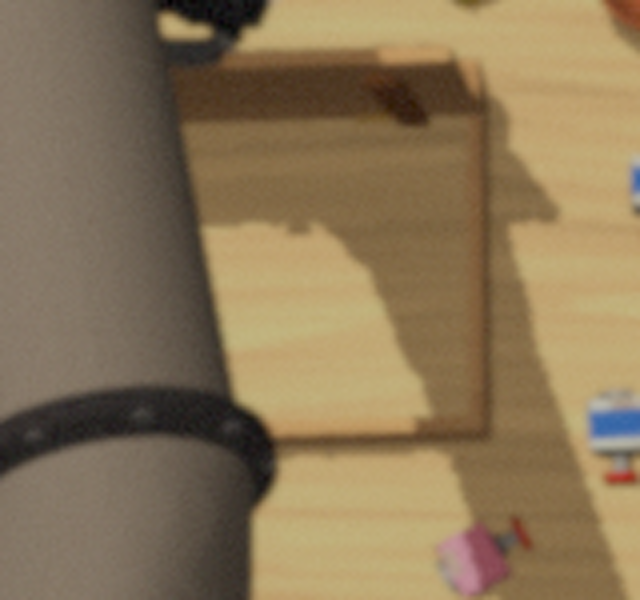

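Call:
apply_moves(commands=[[85,0,0,0,0,0,0],[85,0,0,0,0,0,0],[85,0,0,0,0,0,0],[85,-40,0,0,0,0,0],[85,-60,0,-20,0,0,0],[85,-50,20,-70,0,0,0],[50,0,50,-120,0,0,0],[50,50,64,-165,0,0,0],[50,100,64,-172,0,0,0],[50,150,64,-172,0,0,0],[50,180,64,-172,0,0,0],[50,180,64,-172,0,0,0],[50,180,64,-172,0,0,0]], force=20)

```text
clock: 8.6
tcp_pos: [0.45, 0.2602, 0.1216]
orientation: [-0.041, 1.575, 0.035]
contact_force: [-0.1, -0.5, 0.5]
grip_width: 0.0497
```

Run:
```python
from h import *
st()
p,R0,o=now()
rel([(chest([-.093,.075,.05]),best_down(YAW+np.pi/2,R0))])
f=save("top","t7.png",box=(155,150,315,300),scale=4)
f=save("scene","s7.png",box=(300,40,500,240),scale=3)
W=np.array([640,400])
print([(round(x["confidence"],2),toplane(f,np.array(x["point"])*W,.05)) for x in pinpoint("rod_grip","scene")], "exp",chest([-.093,.075,.05]))
```

```text
t 8.6 tcp [0.45   0.2602 0.1216] grasp [0.4501 0.2603 0.1403] F [-0.1 -0.5  0.5] w 49.7
[[-0.005, -0.048, 0.999], [-0.004, 0.999, 0.048], [-1.0, -0.004, -0.005]]
[90.2, 13.9, 5.1] [-0.0, -0.005, 0.004]
[] exp [0.45397328 0.27390308 0.05      ]
```

View pics/t7.png

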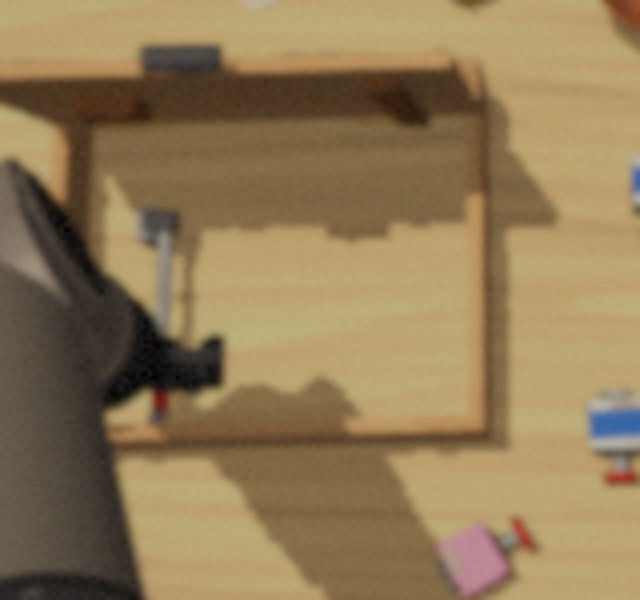

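View pics/s7.png

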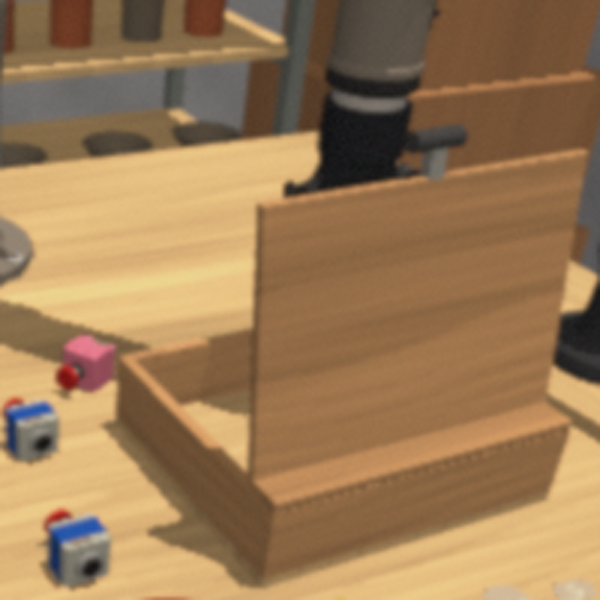

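Run:
```python
from h import *
f=grab_frame("top")
for L in ([-.11,.075,.05],[-.093,.075,.05],[.025,.075,.05],[-.02,.075,.05]):
    u=proj(f,chest(L)); print(L,((u-[155,150])*4).round(0))
```

```text
[-0.11, 0.075, 0.05] [160. 412.]
[-0.093, 0.075, 0.05] [160. 387.]
[0.025, 0.075, 0.05] [166. 221.]
[-0.02, 0.075, 0.05] [164. 284.]
```

Call:
apply_moves(commands=[[50,30,14,5,0,0,0],[50,65,14,5,0,0,0],[50,88,14,5,0,0,0],[50,90,14,5,0,0,0],[10,90,14,5,0,0,0],[10,90,14,5,0,0,0],[10,90,14,5,0,0,0],[10,90,14,5,0,0,0],[10,90,14,5,0,0,0],[10,90,14,5,0,0,0]], force=20)

```text
clock: 9.8
tcp_pos: [0.4579, 0.2758, 0.036]
orientation: [-0.036, 1.568, 0.038]
contact_force: [-1.4, -4.0, 8.1]
grip_width: 0.0131
```

Run:
```python
from h import *
st()
p,R0,o=now(); g=p-R0[:,0]*r.tcp_to_grasp
H=chest([.025,.075,.05]); v=Rc.T@(g-H); print(v.round(4))
for th in np.arange(.1,1.11,.1):
    c,sn=np.cos(th),np.sin(th)
    q=np.array([c*v[0]+sn*v[2],v[1],-sn*v[0]+c*v[2]]); t=H+Rc@q+R0[:,0]*r.tcp_to_grasp
    print(round(th,2),(R0.T@(t-p)*1000).round(1).tolist())
```

```text
t 9.8 tcp [0.4579 0.2758 0.036 ] grasp [0.4579 0.2758 0.0547] F [-1.4 -4.   8.1] w 13.1
[[0.003, -0.047, 0.999], [0.001, 0.999, 0.047], [-1.0, 0.001, 0.003]]
[-0.114   0.0017  0.0047]
0.1 [-11.4, 0.0, 1.1]
0.2 [-22.6, 0.0, 3.3]
0.3 [-33.5, 0.0, 6.6]
0.4 [-44.0, 0.1, 11.0]
0.5 [-54.0, 0.1, 16.4]
0.6 [-63.5, 0.1, 22.8]
0.7 [-72.3, 0.1, 30.1]
0.8 [-80.3, 0.1, 38.2]
0.9 [-87.4, 0.1, 47.1]
1.0 [-93.6, 0.2, 56.7]
1.1 [-98.9, 0.2, 66.8]
```

Call:
apply_moves(commands=[[10,-11,0,1,0,0,0],[10,-23,0,3,0,0,0],[10,-33,0,7,0,0,0],[10,-44,0,11,0,0,0],[10,-54,0,16,0,0,0],[10,-63,0,23,0,0,0],[10,-72,0,30,0,0,0],[10,-80,0,38,0,0,0],[10,-87,0,47,0,0,0],[10,-94,0,57,0,0,0],[10,-99,0,66,0,0,0],[10,-99,0,66,0,0,0]])

```text
clock: 11.0
tcp_pos: [0.5245, 0.2791, 0.1347]
orientation: [-0.036, 1.568, 0.038]
contact_force: [-4.4, -3.9, 5.5]
grip_width: 0.0129
```

Run:
```python
from h import *
st()
p,R0,o=now(); g=p-R0[:,0]*r.tcp_to_grasp
H=chest([.025,.075,.05]); v=Rc.T@(g-H); print(v.round(4), np.arctan2(v[2],-v[0])-.041)
f=save("top","t8.png",box=(155,150,315,300),scale=4)
```

```text
t 11.0 tcp [0.5245 0.2791 0.1347] grasp [0.5245 0.2791 0.1534] F [-4.4 -3.9  5.5] w 12.9
[[0.002, -0.047, 0.999], [0.001, 0.999, 0.047], [-1.0, 0.001, 0.003]]
[-0.0473  0.0018  0.1034] 1.1006530033108453
```

View pics/t8.png

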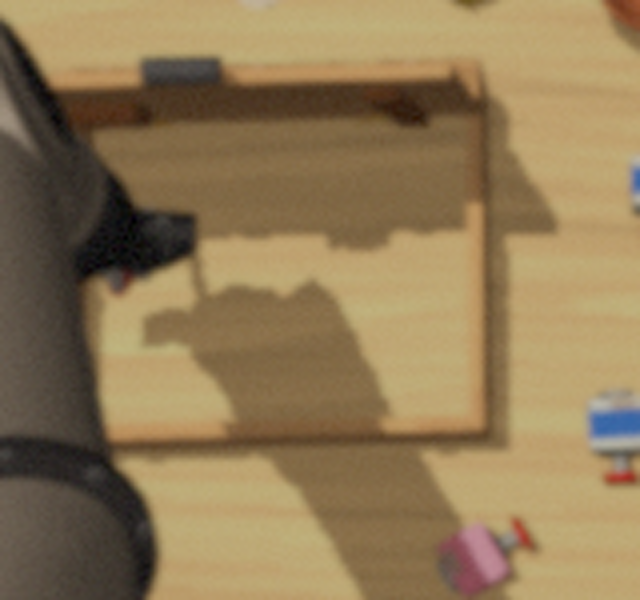

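Call:
apply_moves(commands=[[45,0,0,0,0,0,0],[45,0,0,0,0,0,0],[45,0,0,-30,0,0,0],[45,-5,-1,-70,0,0,0],[0,-20,-2,-85,0,-0.15,0],[0,-20,-2,-85,0,-0.3,0],[0,-20,-2,-80,0,-0.35,0],[0,-20,-2,-70,0,-0.35,0],[0,-20,-2,-55,0,-0.35,0],[0,-20,-2,-40,0,-0.35,0],[0,-20,-2,-25,0,-0.35,0],[0,-20,-2,-10,0,-0.35,0],[0,-20,-2,0,0,-0.35,0],[0,-20,-2,10,0,-0.35,0],[0,-20,-2,18,0,-0.35,0],[0,-20,-2,24,0,-0.35,0],[0,-20,-2,30,0,-0.35,0],[0,-20,-2,34,0,-0.35,0],[0,-20,-2,34,0,-0.35,0]])

```text
clock: 12.95
tcp_pos: [0.557, 0.2788, 0.1534]
orientation: [-0.029, 1.22, 0.042]
contact_force: [0.3, 0.6, -0.4]
grip_width: -0.0002
```

Run:
```python
from h import *
st()
p,R0,o=now(); print((Rc.T@(p-C0)).round(4))
f=save("top","t9.png",box=(155,150,315,300),scale=4)
```

```text
t 12.95 tcp [0.557  0.2788 0.1534] grasp [0.5506 0.2785 0.1709] F [ 0.3  0.6 -0.4] w -0.2
[[0.343, -0.048, 0.938], [0.017, 0.999, 0.045], [-0.939, 0.0, 0.343]]
[0.0101 0.0749 0.1534]
```

View pics/t9.png

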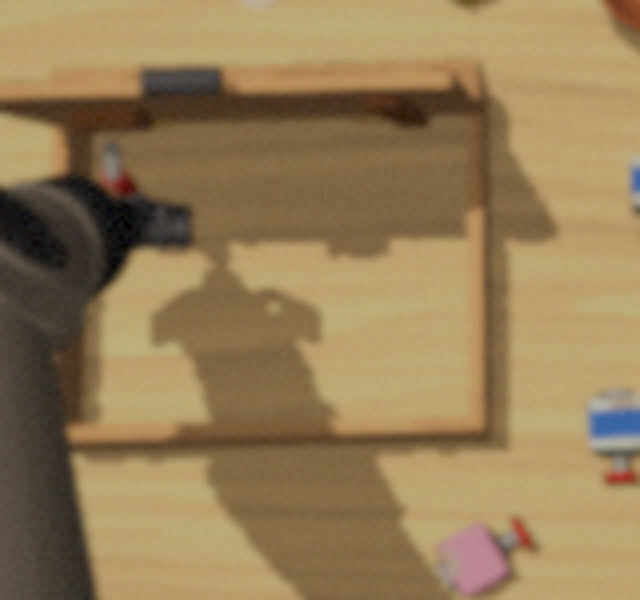

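Call:
apply_moves(commands=[[0,1,0,3.8,0,0,0],[0,2,0,6.5,0,0,0],[0,3,0,8.5,0,0,0],[0,3.6,0,10,0,0,0],[0,3.6,0,10,0,0,0]])

```text
clock: 13.5
tcp_pos: [0.5674, 0.2793, 0.1534]
orientation: [-0.029, 1.22, 0.042]
contact_force: [-0.4, 1.3, 1.0]
grip_width: 0.0001
```

Call:
apply_moves(commands=[[0,0.7,0,2,0,0,0],[0,1.3,0,3.8,0,0,0],[0,2,0,5.6,0,0,0],[0,2,0,5.6,0,0,0]])

```text
clock: 13.9
tcp_pos: [0.5699, 0.2796, 0.1527]
orientation: [-0.031, 1.226, 0.042]
contact_force: [-16.1, -2.7, 12.7]
grip_width: -0.0002
```

Call:
apply_moves(commands=[[0,-5,0,-15,0,0,0],[0,-20,0,-55,0,0,0],[0,-40,-10,-95,0,0.1,0],[0,-80,-60,-120,0,0.25,0],[0,-110,-110,-120,0,0.34,0],[60,-110,-160,-120,0,0.34,0],[80,-110,-200,-120,0,0.34,0],[80,-110,-240,-120,0,0.34,0],[80,-110,-270,-120,0,0.34,0],[80,-110,-270,-120,0,0.34,0]])

```text
clock: 14.9
tcp_pos: [0.4358, -0.0023, 0.216]
orientation: [-0.032, 1.559, 0.031]
contact_force: [-0.2, 0.8, -0.0]
grip_width: 0.0724
```

Run:
```python
from h import *
st()
f=save("top","t10.png",box=(155,130,315,280),scale=4)
g=save("scene","s10.png",box=(300,40,500,240),scale=3)
W=np.array([640,400])
for l in ("lid_hole","rod_peg","lid_handle","rod_grip"):
  for c,q in (("top",f),("scene",g)):
    print(l,c,[(round(x["confidence"],2),(np.array(x["point"])*W).round(1)) for x in pinpoint(l,c)])
H=chest([.09,0,.075])
for th in (1.3,1.35,1.4,1.45):
    P=H+Rc@np.array([-.248*np.cos(th)-.0*np.sin(th),0,.248*np.sin(th)]); print(th,proj(f,P),proj(g,P))
a=1.668
P=chest([.025-.118*np.cos(a),.075,.05+.118*np.sin(a)]); print("grip",proj(f,P),(proj(f,P)-[155,130])*4)
```

```text
t 14.9 tcp [ 0.4358 -0.0023  0.216 ] grasp [ 0.4356 -0.0023  0.2347] F [-0.2  0.8 -0. ] w 72.4
[[0.011, -0.04, 0.999], [-0.0, 0.999, 0.04], [-1.0, -0.001, 0.011]]
lid_hole top [(0.7, array([180.7, 181.8])), (0.65, array([445.5, 217.9]))]
lid_hole scene [(0.86, array([457.6, 136.2]))]
rod_peg top [(0.71, array([182.3, 182. ])), (0.46, array([179.3, 191.4]))]
rod_peg scene []
lid_handle top [(0.62, array([202.9, 173. ]))]
lid_handle scene [(0.74, array([439.5,  84.4]))]
rod_grip top [(0.71, array([184.2, 189.8]))]
rod_grip scene [(0.65, array([295. , 286.7]))]
1.3 [200.74069948 178.79630582] [434.36329554  84.42119406]
1.35 [200.58115281 173.32138109] [438.0730453   84.78419091]
1.4 [200.48703108 167.86780494] [441.86067092  85.44819816]
1.45 [200.45866842 162.45885309] [445.71578526  86.42236045]
grip [185.33032751 190.7052323 ] [121.32131003 242.82092922]
```

View pics/t10.png

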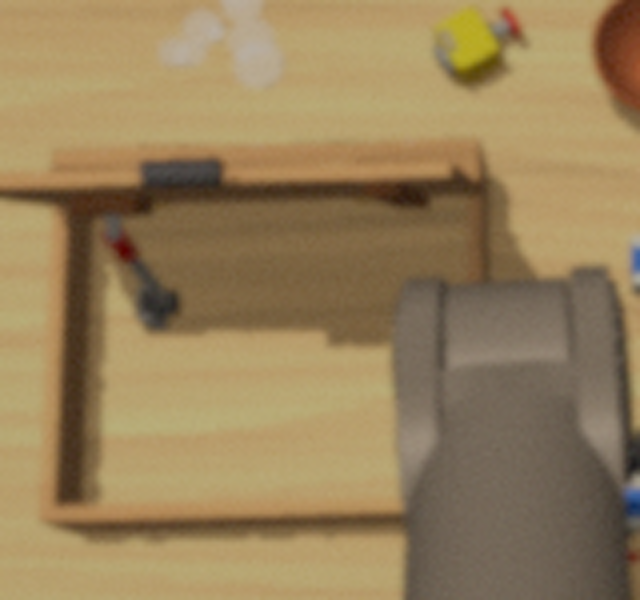

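View pics/s10.png

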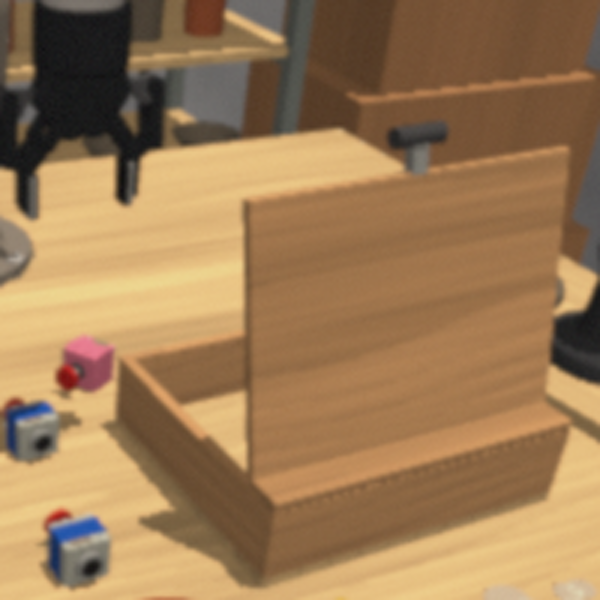

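```bash
cat >> h.py <<'E'
def blobs(im,kind):
    hsv=cv2.cvtColor(im,cv2.COLOR_RGB2HSV).astype(int); h,s,v=hsv[...,0],hsv[...,1],hsv[...,2]
    if kind=="blue": m=(h>100)&(h<125)&(s>120)&(v>60)
    else: m=((h<6)|(h>172))&(s>170)&(v>70)
    n,l,stt,c=cv2.connectedComponentsWithStats(m.astype(np.uint8))
    return [(stt[i,4],c[i]) for i in range(1,n) if stt[i,4]>=(8 if kind!="blue" else 12)]
def cutters(f):
    out=[]
    bl=[toplane(f,c,.037) for a,c in blobs(f["pixels"],"blue")]
    rd=[toplane(f,c,.022) for a,c in blobs(f["pixels"],"red")]
    for b in bl:
        q=[x for x in rd if np.hypot(*(x-b)[:2])<.06]
        if q:
            x=min(q,key=lambda t:np.hypot(*(t-b)[:2])); d=(x-b)[:2]
            out.append((b[:2].round(4),x[:2].round(4),round(float(np.arctan2(d[1],d[0])),3),round(float(np.hypot(*d)),4)))
        else: out.append((b[:2].round(4),None))
    return out
E
python3 - <<'E'
from h import *
f=grab_frame("top"); g=grab_frame("scene")
im=cv2.imread("pics/t0.png"); im=cv2.resize(im,(640,400),interpolation=cv2.INTER_AREA)[:,:,::-1].copy()
f0=dict(f); f0["pixels"]=im
for c in cutters(f0): print("t0",c)
for c in cutters(f): print("now",c)
for c in cutters(g): print("scene",c)
E
```

```text
t0 (array([ 0.6154, -0.068 ]), array([ 0.5772, -0.0704]), -3.079, 0.0382)
t0 (array([ 0.4502, -0.2405]), None)
t0 (array([ 0.4393, -0.043 ]), None)
now (array([ 0.6154, -0.068 ]), array([ 0.5772, -0.069 ]), -3.116, 0.0382)
now (array([ 0.4503, -0.2403]), None)
now (array([ 0.4401, -0.0493]), None)
scene (array([ 0.4451, -0.0527]), None)
scene (array([ 0.4453, -0.2426]), array([ 0.4863, -0.2451]), -0.059, 0.0411)
scene (array([ 0.6171, -0.0743]), None)
```

Run:
```python
from h import *
f=grab_frame("top"); g=grab_frame("scene")
W=np.array([640,400])
def crop(q,P,n=24,sc=12):
    u=proj(q,P).round().astype(int); im=q["pixels"][u[1]-n:u[1]+n,u[0]-n:u[0]+n,::-1]; return cv2.resize(im,None,fx=sc,fy=sc/1,interpolation=cv2.INTER_CUBIC),u-n
ims=[];
for P in ([.6075,-.07,.02],[.46,-.242,.02]):
    row=[]
    for q in (f,g):
        im,o=crop(q,P,16,16); print(P,o); row.append(cv2.resize(im,(380,280)) if 0 else cv2.resize(im,(290,290)))
    ims.append(np.hstack(row))
cv2.imwrite("pics/crop1.png",np.vstack(ims))
```

```text
[0.6075, -0.07, 0.02] [304 182]
[0.6075, -0.07, 0.02] [307 205]
[0.46, -0.242, 0.02] [364 234]
[0.46, -0.242, 0.02] [224 186]
```

View pics/crop1.png

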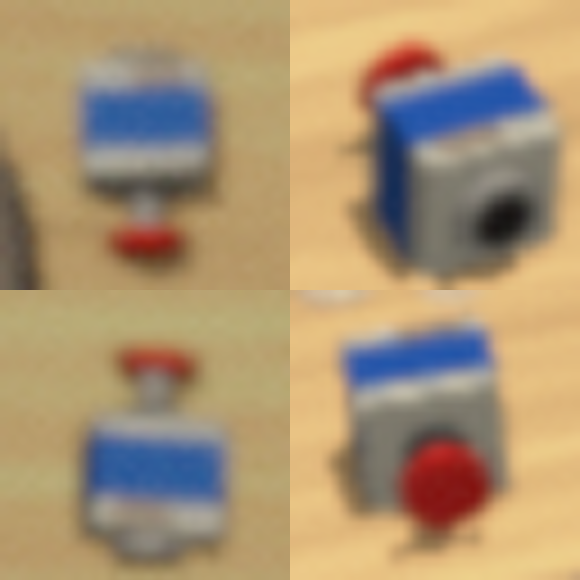

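Run:
```python
from h import *
f=grab_frame("top"); g=grab_frame("scene")
for n,q,px,z in [("A but",f,(320,209.8),.02),("A mouth",f,(320,187.3),.022),("C but",f,(381,240.6),.03),("C mouth",f,(380.4,263.5),.02),("C but scene",g,(240.6-.5,207.5-.5),.02),("A mouth scene",g,(307+(505-290)/9.06-.5,205+215/9.06-.5),.02)]:
    print(n,toplane(q,px,z).round(4))
```

```text
A but [ 0.5737 -0.0698  0.02  ]
A mouth [ 0.6403 -0.0684  0.022 ]
C but [ 0.4866 -0.2435  0.03  ]
C mouth [ 0.4232 -0.2426  0.02  ]
C but scene [ 0.4835 -0.2458  0.02  ]
A mouth scene [ 0.6376 -0.0648  0.02  ]
```

Run:
```python
from h import *
st(); print(r.get_obs()["joints"].round(2))
p,R0,o=now(); M=down(-.02)
M2=down(np.pi-.02)
P=np.array([.6065,-.0685,.0])
rel([(P+[0,0,.10],M),(P+[0,0,.002],M),(P+[0,0,.1],M2)],grasp=False)
```

```text
t 15.7 tcp [0.4358 0.0027 0.2156] grasp [0.4356 0.0027 0.2343] F [-0.3  1.5  1.1] w 80.1
[[0.01, -0.048, 0.999], [0.001, 0.999, 0.048], [-1.0, 0.0, 0.01]]
[-0.46  0.08  0.33  2.14 -0.03  0.91  1.51]
[117.2, -79.4, 165.9] [1.639, 0.008, -0.008]
[215.2, -79.4, 165.0] [1.639, 0.008, -0.008]
[117.2, -79.4, 165.9] [-1.503, 0.008, 0.007]
```

Call:
apply_moves(commands=[[85,0,-20,40,0.15,0,0],[85,20,-40,80,0.3,0,0],[85,50,-60,120,0.45,0,0],[85,80,-79,166,0.6,0,0],[85,117,-79,166,0.75,0,0],[85,117,-79,166,0.9,0,0],[85,117,-79,166,1.05,0,0],[85,117,-79,166,1.2,0,0],[85,117,-79,166,1.35,0,0],[85,117,-79,166,1.5,0,0],[85,117,-79,166,1.64,0,0],[85,117,-79,166,1.64,0,0],[85,117,-79,166,1.64,0,0],[85,117,-79,166,1.64,0,0],[85,117,-79,166,1.64,0,0]])

```text
clock: 17.2
tcp_pos: [0.6066, -0.0683, 0.1003]
orientation: [1.229, 1.193, -1.216]
contact_force: [-0.2, -0.3, -0.8]
grip_width: 0.085
```

Run:
```python
from h import *
st(); print(r.get_obs()["joints"].round(2))
p,R0,o=now(); M=best_down(-.02,R0)
P=np.array([.6065,-.0685,.0])
rel([(P+[0,0,.002],M)],grasp=False)
f=save("top","t11.png",scale=1.25); g=save("scene","s11.png",scale=1.25)
H=chest([.09,0,.075]); W=np.array([640,400])
for l in ("lid_handle","lid_hole","rod_peg"): print(l,[(round(x["confidence"],2),(np.array(x["point"])*W).round(1)) for c in ("top","scene") for x in pinpoint(l,c)])
```

```text
t 17.2 tcp [ 0.6066 -0.0683  0.1003] grasp [ 0.6064 -0.0683  0.119 ] F [-0.2 -0.3 -0.8] w 85.0
[[0.01, 1.0, -0.02], [0.001, -0.02, -1.0], [-1.0, 0.01, -0.001]]
[-0.48  0.61  0.68  1.87 -0.51  0.83  0.44]
[98.3, -1.1, 0.3] [0.0, -0.001, -0.01]
lid_handle [(0.81, array([203.9, 175.8])), (0.77, array([436.9,  84.3]))]
lid_hole [(0.9, array([455.7, 133. ]))]
rod_peg [(0.5, array([179.4, 180.8]))]
```

View pics/t11.png

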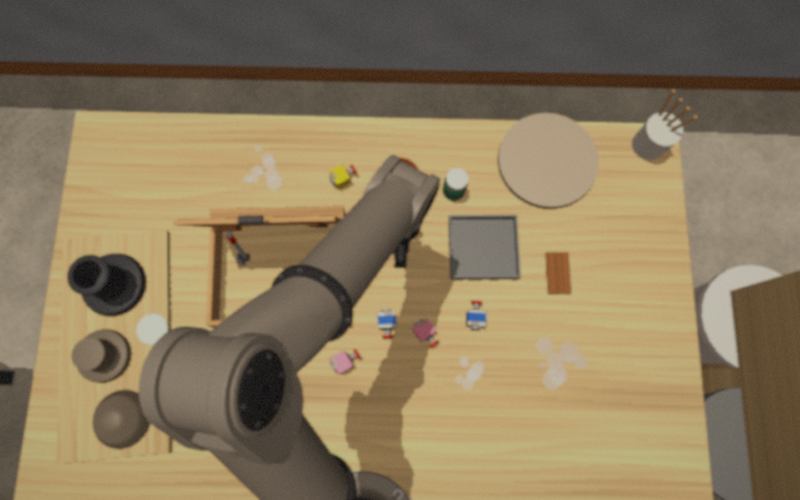

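View pics/s11.png

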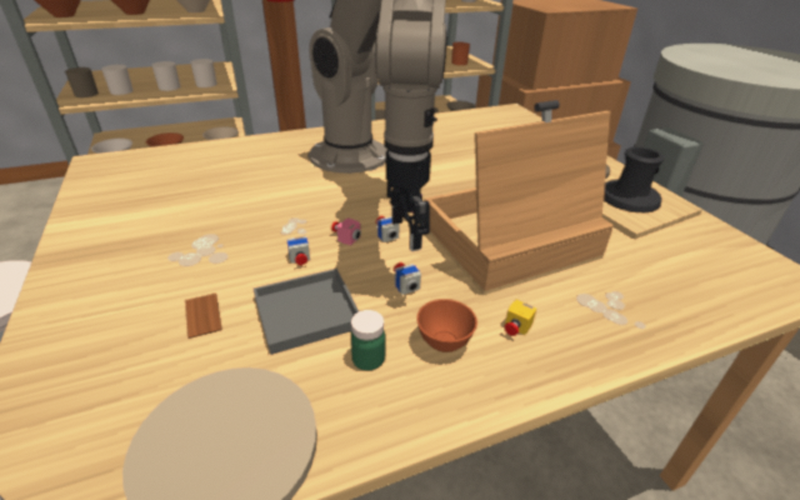

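Call:
apply_moves(commands=[[85,0,-1,0,0,0,0],[85,0,-1,0,0,0,0],[85,0,-1,0,0,0,0],[85,0,-1,0,0,0,0],[85,0,-1,0,0,0,0],[85,0,-1,0,0,0,0],[85,0,-1,0,0,0,0],[85,0,-1,0,0,0,0],[85,0,-1,0,0,0,0],[85,0,-1,0,0,0,0],[85,0,-1,0,0,0,0],[85,0,-1,0,0,0,0],[85,0,-1,0,0,0,0],[85,0,-1,0,0,0,0],[85,0,-1,0,0,0,0],[85,0,-1,0,0,0,0],[85,0,-1,0,0,0,0],[85,0,-1,0,0,0,0],[85,0,-1,0,0,0,0],[85,0,-1,0,0,0,0]])

```text
clock: 19.6
tcp_pos: [0.6055, -0.0682, 0.1002]
orientation: [1.23, 1.192, -1.217]
contact_force: [0.1, 0.2, 0.7]
grip_width: 0.0851
```

Call:
apply_moves(commands=[[85,0,0,0,0,0,0],[85,0,0,0,0,0,0],[85,0,0,0,0,0,0],[85,0,0,0,0,0,0],[85,0,0,0,0,0,0],[85,0,0,0,0,0,0],[85,0,0,0,0,0,0],[85,0,0,0,0,0,0],[85,0,0,0,0,0,0],[85,0,0,0,0,0,0],[85,0,0,0,0,0,0],[85,0,0,0,0,0,0],[85,0,0,0,0,0,0],[85,0,0,0,0,0,0],[85,0,0,0,0,0,0]])

```text
clock: 21.1
tcp_pos: [0.6055, -0.0682, 0.1002]
orientation: [1.23, 1.192, -1.217]
contact_force: [-0.7, -0.1, -0.1]
grip_width: 0.0845
```

Run:
```python
from h import *
st()
f=save("top","t12.png",box=(155,150,275,260),scale=5); g=save("scene","s12.png",box=(340,70,500,230),scale=3)
W=np.array([640,400])
for l in ("lid_handle","lid_hole","rod_peg"): print(l,[(round(x["confidence"],2),(np.array(x["point"])*W).round(1)) for c in ("top","scene") for x in pinpoint(l,c)])
```

```text
t 21.1 tcp [ 0.6055 -0.0682  0.1002] grasp [ 0.6053 -0.0682  0.1189] F [-0.7 -0.1 -0.1] w 84.5
[[0.01, 1.0, -0.021], [0.0, -0.021, -1.0], [-1.0, 0.01, -0.001]]
lid_handle [(0.85, array([203.6, 175.1])), (0.78, array([438.5,  87.1]))]
lid_hole [(0.58, array([181.4, 180.9])), (0.7, array([457.5, 133.8]))]
rod_peg [(0.56, array([223.7, 215.2])), (0.52, array([181. , 182.7]))]
```

View pics/t12.png

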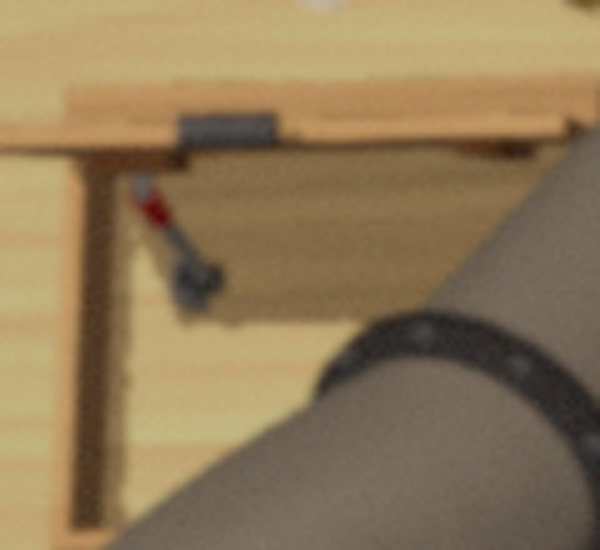

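Call:
apply_moves(commands=[[85,40,0,0,0,0,0],[85,80,0,0,0,0,0],[85,97,0,0,0,0,0],[85,98,0,0,0,0,0],[85,98,0,0,0,0,0],[62,98,0,0,0,0,0],[45,98,0,0,0,0,0],[45,98,0,0,0,0,0],[45,98,0,0,0,0,0],[45,98,0,0,0,0,0],[45,98,0,0,0,0,0],[45,98,0,0,0,0,0]], force=20)

```text
clock: 22.7
tcp_pos: [0.6099, -0.0684, 0.0051]
orientation: [1.233, 1.187, -1.212]
contact_force: [1.6, -0.2, 6.5]
grip_width: 0.0606
```

Run:
```python
from h import *
st()
g=save("scene","s13.png",box=(280,160,380,260),scale=5)
```

```text
t 22.7 tcp [ 0.6099 -0.0684  0.0051] grasp [ 0.6096 -0.0684  0.0238] F [ 1.6 -0.2  6.5] w 60.6
[[0.017, 1.0, -0.021], [0.0, -0.021, -1.0], [-1.0, 0.017, -0.001]]
```

View pics/s13.png

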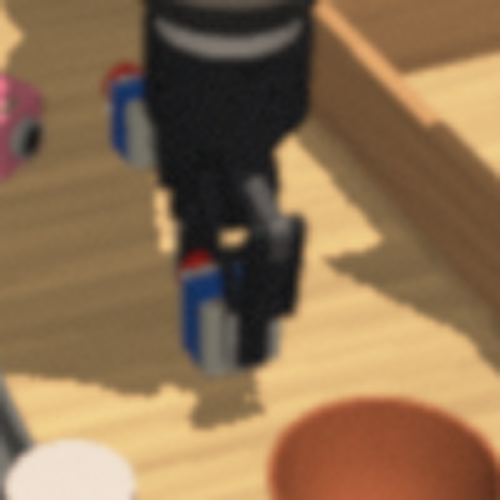

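Run:
```python
from h import *
p,R0,o=now(); M=best_down(YAW,R0)
t=chest([-.055,-.10,0])
print(t)
rel([([.6065,-.0685,.115],None),([t[0],-.04,.125],M),(t+[0,0,.125],M),(t+[0,0,.017],M)],grasp=False)
```

```text
[0.50041277 0.10095114 0.        ]
[-110.0, -1.5, 0.1] [0.0, 0.0, 0.0]
[-121.7, -108.0, -26.2] [-0.069, 0.0, -0.017]
[-121.7, -111.0, -167.1] [-0.069, 0.0, -0.017]
[-13.7, -112.8, -167.1] [-0.069, 0.0, -0.017]
```

Call:
apply_moves(commands=[[45,-30,0,0,0,0,0],[45,-70,0,0,0,0,0],[45,-105,-20,0,0,0,0],[45,-122,-60,-5,-0.03,0,-0.01],[45,-122,-95,-15,-0.07,0,-0.017],[45,-122,-108,-30,-0.07,0,-0.017],[45,-122,-109,-65,-0.07,0,-0.017],[45,-122,-110,-105,-0.07,0,-0.017],[45,-122,-111,-140,-0.07,0,-0.017],[45,-122,-111,-165,-0.07,0,-0.017],[45,-122,-111,-167,-0.07,0,-0.017],[45,-122,-111,-167,-0.07,0,-0.017]])

```text
clock: 23.95
tcp_pos: [0.4978, 0.1017, 0.1238]
orientation: [1.17, 1.238, -1.176]
contact_force: [0.2, -1.0, -2.2]
grip_width: 0.06
```

Run:
```python
from h import *
st(); p,R0,o=now(); M=best_down(YAW,R0); t=chest([-.055,-.10,0])
rel([(t+[0,0,.017],M)],grasp=False)
f=save("top","t14.png",scale=1.25); g=save("scene","s14.png",scale=1.25)
for c in cutters(f): print(c)
```

```text
t 23.95 tcp [0.4978 0.1017 0.1238] grasp [0.4979 0.1016 0.1425] F [ 0.2 -1.  -2.2] w 60.0
[[-0.006, 0.999, 0.051], [0.001, 0.051, -0.999], [-1.0, -0.006, -0.001]]
[106.7, 3.2, 1.0] [0.002, -0.001, 0.006]
(array([ 0.4502, -0.2407]), None)
(array([ 0.4394, -0.042 ]), None)
```

View pics/t14.png

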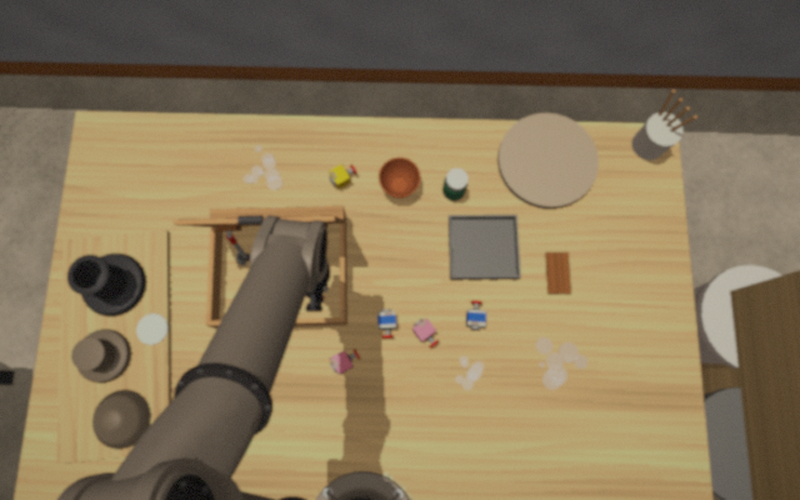

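View pics/s14.png

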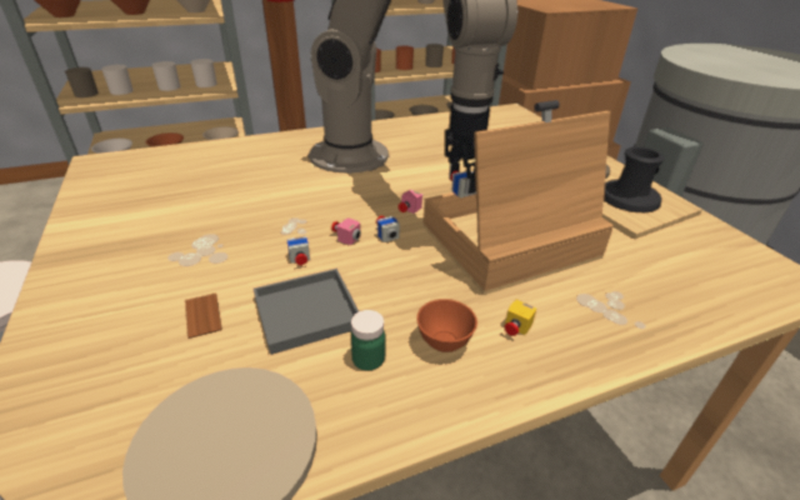

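Run:
```python
from h import *
f=grab_frame("top")
for z in (.4,.45,.5,.55):
    print(z,(Rc.T@(toplane(f,(290/1.25,218/1.25),z)-C0)).round(3),(Rc.T@(toplane(f,(310/1.25,222/1.25),z)-C0)).round(3))
g=grab_frame("scene")
o=r.get_obs(); p=o["tcp_pos"]
for z in (.4,.45,.5): print(z, proj(g,[p[0],p[1],z])*1.25, proj(f,[p[0],p[1],z])*1.25)
```

```text
0.4 [ 0.006 -0.086  0.4  ] [-0.002 -0.119  0.4  ]
0.45 [-0.01  -0.095  0.45 ] [-0.017 -0.126  0.45 ]
0.5 [-0.025 -0.104  0.5  ] [-0.032 -0.133  0.5  ]
0.55 [-0.04  -0.112  0.55 ] [-0.047 -0.14   0.55 ]
0.4 [476.55325626  48.97737696] [298.78836098 254.93825212]
0.45 [480.00122277  17.52373631] [293.72542639 247.58553052]
0.5 [483.71377142 -16.34352161] [288.07953872 239.38620668]
```

Call:
apply_moves(commands=[[45,30,1,1,0,0,0],[45,60,2,1,0,0,0],[45,85,3,1,0,0,0],[45,100,3,1,0,0,0],[45,106,3,1,0,0,0],[45,106,3,1,0,0,0]])

```text
clock: 24.75
tcp_pos: [0.5003, 0.0997, 0.0171]
orientation: [1.17, 1.237, -1.179]
contact_force: [0.4, 0.2, -2.0]
grip_width: 0.0599
```

Call:
apply_moves(commands=[[45,1.5,0,0,0,0,0],[45,1.5,0,0,0,0,0],[72,1.5,0,0,0,0,0],[72,1.5,0,0,0,0,0],[72,1.5,0,0,0,0,0],[72,-40,0,0,0,0,0],[72,-90,0,0,0,0,0],[72,-130,0,0,0,0,0],[85,-135,0,40,0,0,0],[85,-135,0,90,0,0,0],[85,-135,0,150,0,0,0],[85,-135,0,200,0,0,0],[85,-135,0,250,0,0,0],[85,-135,0,250,0,0,0],[85,-135,0,250,0,0,0]])

```text
clock: 26.25
tcp_pos: [0.5131, -0.152, 0.1529]
orientation: [1.174, 1.234, -1.181]
contact_force: [0.2, 1.4, -0.1]
grip_width: 0.0852
```

Run:
```python
from h import *
st()
f=save("top","t15.png",box=(150,140,410,310),scale=3); g=save("scene","s15.png",box=(180,90,500,270),scale=2.5)
for c in cutters(f): print(c)
for c in cutters(g): print(c)
```

```text
t 26.25 tcp [ 0.5131 -0.152   0.1529] grasp [ 0.5132 -0.152   0.1716] F [ 0.2  1.4 -0.1] w 85.2
[[-0.006, 0.999, 0.044], [-0.0, 0.044, -0.999], [-1.0, -0.006, 0.0]]
(array([0.5128, 0.1016]), None)
(array([ 0.45  , -0.2411]), None)
(array([ 0.4436, -0.0512]), None)
(array([0.4923, 0.1143]), None)
(array([ 0.4452, -0.2422]), array([ 0.488 , -0.2449]), -0.061, 0.0429)
```

View pics/t15.png

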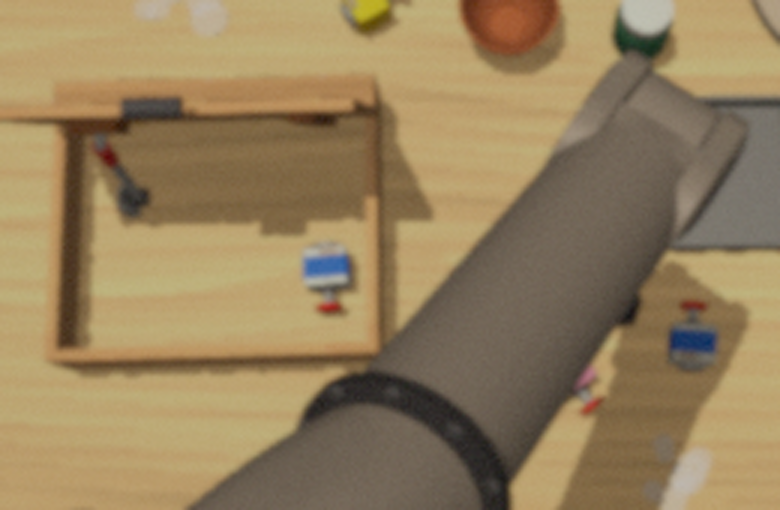

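View pics/s15.png

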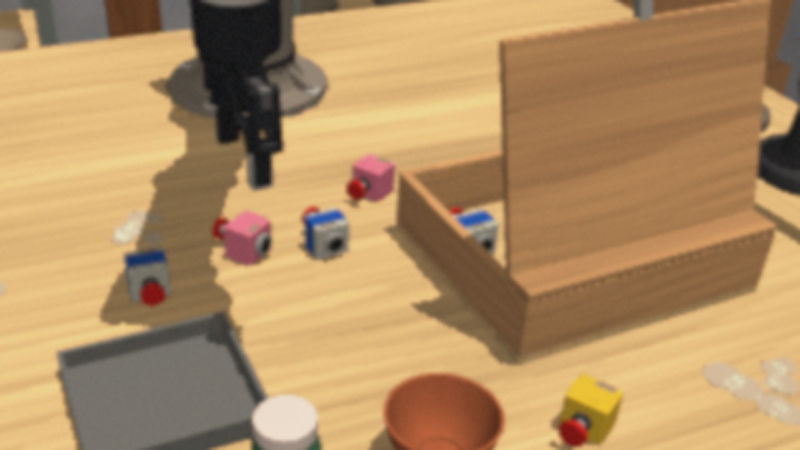

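Cutter A lies on the chest floor (325,268). Next is C, the blue one at (695,340), button towards the tray.

Run:
```python
from h import *
p,R0,o=now(); M=best_down(-.03,R0)
P=np.array([.4545,-.244,0])
rel([(P+[0,0,.08],M),(P+[0,0,.002],M)],grasp=False)
print(o["joints"].round(2))
```

```text
[72.5, -63.2, 93.0] [0.08, -0.001, 0.007]
[150.5, -62.7, 93.1] [0.08, -0.001, 0.007]
[-0.45  0.44  0.79  2.   -0.41  0.87  0.61]
```

Call:
apply_moves(commands=[[85,20,-25,40,0.08,0,0],[85,40,-50,80,0.08,0,0],[85,60,-63,93,0.08,0,0],[85,72,-63,93,0.08,0,0],[85,110,-63,93,0.08,0,0],[85,140,-63,93,0.08,0,0],[85,150,-63,93,0.08,0,0],[85,150,-63,93,0.08,0,0],[65,150,-63,93,0.08,0,0],[45,150,-63,93,0.08,0,0],[45,150,-63,93,0.08,0,0],[45,150,-63,93,0.08,0,0],[45,150,-63,93,0.08,0,0],[45,150,-63,93,0.08,0,0],[45,150,-63,93,0.08,0,0]])

```text
clock: 27.85
tcp_pos: [0.4523, -0.2455, 0.0044]
orientation: [1.231, 1.201, -1.238]
contact_force: [-7.8, 2.7, 18.5]
grip_width: 0.0516
```

Run:
```python
from h import *
st()
p,R0,o=now(); M=best_down(-.03,R0)
g=save("scene","s16.png",box=(180,130,300,250),scale=4)
```

```text
t 27.85 tcp [ 0.4523 -0.2455  0.0044] grasp [ 0.4524 -0.2455  0.0231] F [-7.8  2.7 18.5] w 51.6
[[-0.008, 0.999, -0.032], [0.002, -0.032, -0.999], [-1.0, -0.008, -0.002]]
```

View pics/s16.png

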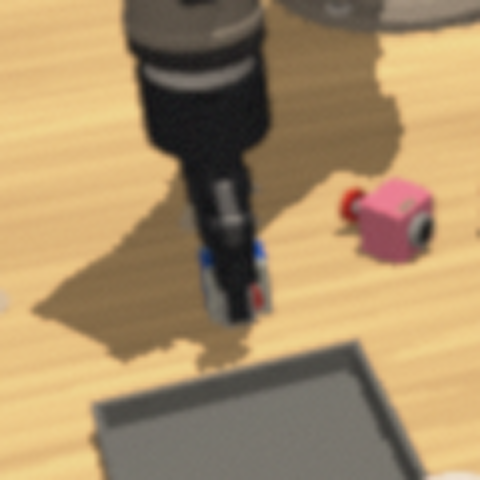

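Run:
```python
from h import *
st()
f=grab_frame("top")
m=cut_out("tray","top")[0]["pixels"]; rct=cv2.minAreaRect(np.argwhere(m)[:,::-1].astype(np.float32)); 
for c in cv2.boxPoints(rct): print(toplane(f,c,.024).round(4))
p,R0,o=now(); M=best_down(-.02,R0); P=np.array([.614,-.24,0])
rel([(P+[0,0,.08],M),(P+[0,0,.0105],M)],grasp=False)
```

```text
t 27.9 tcp [ 0.4523 -0.2455  0.0044] grasp [ 0.4524 -0.2455  0.0231] F [-8.5  2.4 19.3] w 51.8
[[-0.008, 0.999, -0.032], [0.002, -0.032, -0.999], [-1.0, -0.008, -0.002]]
[ 0.685  -0.1756  0.024 ]
[ 0.6988 -0.3442  0.024 ]
[ 0.5455 -0.3485  0.024 ]
[ 0.5323 -0.1841  0.024 ]
[-76.9, 160.9, -10.8] [-0.012, -0.002, 0.008]
[-7.4, 161.4, -10.7] [-0.012, -0.002, 0.008]
```

Call:
apply_moves(commands=[[45,-30,0,0,0,0,0],[45,-65,5,0,0,0,0],[45,-77,45,-3,0,0,0],[45,-77,90,-6,0,0,0],[45,-77,130,-8,0,0,0],[45,-77,157,-10,0,0,0],[45,-77,161,-11,-0.01,0,0.008],[45,-77,161,-11,-0.01,0,0.008]])

```text
clock: 28.8
tcp_pos: [0.616, -0.239, 0.0788]
orientation: [1.224, 1.199, -1.223]
contact_force: [-0.5, -1.5, -1.8]
grip_width: 0.049
```

Run:
```python
from h import *
st()
p,R0,o=now(); M=best_down(-.02,R0); P=np.array([.614,-.236,0])
rel([(P+[0,0,.0095],M)],grasp=False)
g=save("scene","s17.png",box=(180,130,340,290),scale=4)
```

```text
t 28.8 tcp [ 0.616  -0.239   0.0788] grasp [ 0.616  -0.239   0.0975] F [-0.5 -1.5 -1.8] w 49.0
[[0.002, 1.0, -0.02], [-0.0, -0.02, -1.0], [-1.0, 0.002, 0.0]]
[69.3, -2.2, -3.0] [0.0, 0.0, -0.002]
```

View pics/s17.png

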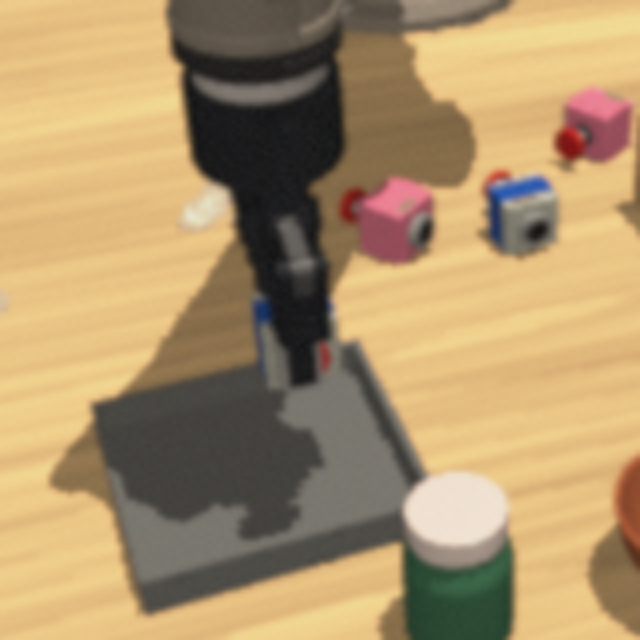

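Call:
apply_moves(commands=[[45,35,-2,-3,0,0,0],[45,60,-2,-3,0,0,0],[45,70,-2,-3,0,0,0],[45,70,-2,-3,0,0,0],[72,70,-2,-3,0,0,0],[72,70,-2,-3,0,0,0],[72,70,-2,-3,0,0,0],[72,30,-2,-3,0,0,0],[80,-20,-2,-3,0,0,0],[85,-60,-2,20,0,0,0],[85,-60,-2,60,0,0,0],[85,-60,-2,100,0,0,0],[85,-60,-2,100,0,0,0]])

```text
clock: 30.15
tcp_pos: [0.6088, -0.3471, 0.14]
orientation: [1.227, 1.19, -1.232]
contact_force: [-0.3, -0.9, -0.7]
grip_width: 0.0853
```

Run:
```python
from h import *
st()
f=save("top","t18.png",box=(150,130,410,300),scale=3); g=save("scene","s18.png",box=(180,90,500,290),scale=2.5)
for c in cutters(f): print(c)
for c in cutters(g): print(c)
```

```text
t 30.15 tcp [ 0.6088 -0.3471  0.14  ] grasp [ 0.6088 -0.347   0.1587] F [-0.3 -0.9 -0.7] w 85.3
[[0.002, 1.0, -0.029], [-0.006, -0.029, -1.0], [-1.0, 0.002, 0.006]]
(array([ 0.4437, -0.0517]), None)
(array([0.4923, 0.1143]), None)
(array([ 0.5949, -0.2328]), array([ 0.6368, -0.2341]), -0.03, 0.0419)
```

View pics/t18.png

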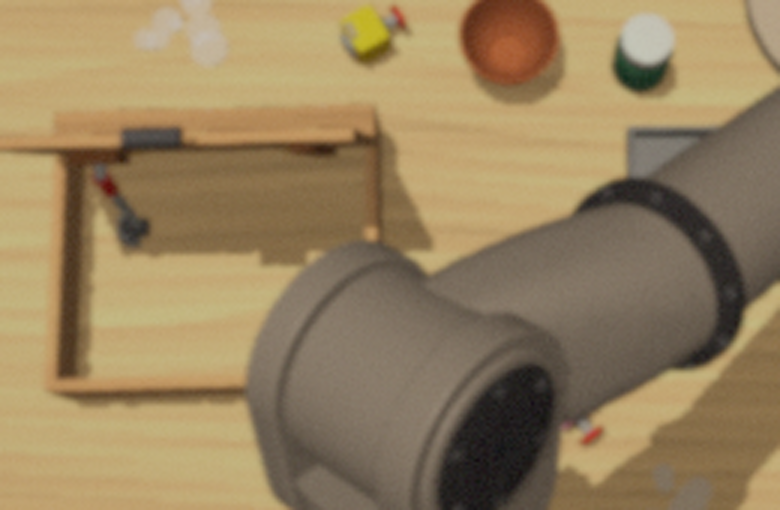

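View pics/s18.png

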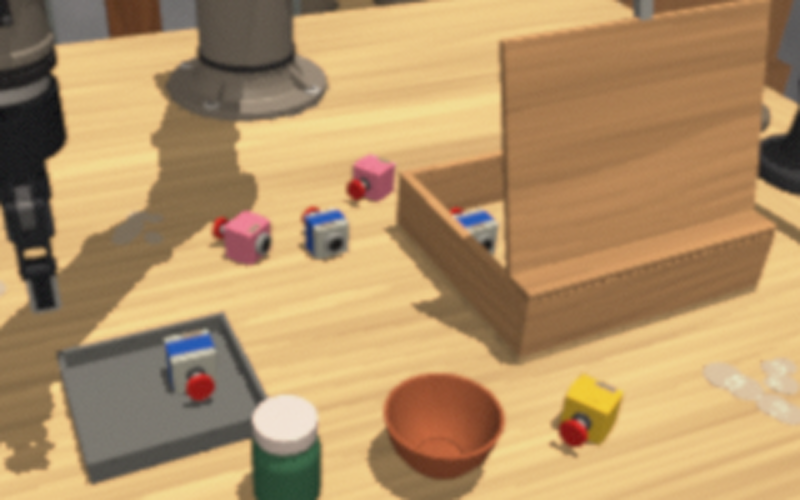

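Run:
```python
from h import *
f=grab_frame("top")
for px,z in (((241,403),.015),((238,311),.02)): print(toplane(f,(np.array(px)+.5)/4-.5+[250,170],z).round(4))
g=grab_frame("scene"); 
# mouth hole centre from s18 crop
print(toplane(g,np.array([336,243])/2.5-.3+[180,90],.02).round(4))
p,R0,o=now(); M=best_down(-.01,R0); P=np.array([.4345,-.0505,0])
rel([(P+[0,0,.14],M),(P+[0,0,.08],M),(P+[0,0,.002],M)],grasp=False)
```

```text
[ 0.3998 -0.045   0.015 ]
[ 0.464  -0.0413  0.02  ]
[ 0.4619 -0.0387  0.02  ]
[-1.8, -183.1, -284.0] [-0.01, -0.001, -0.001]
[58.2, -183.1, -283.9] [-0.01, -0.001, -0.001]
[136.2, -183.2, -283.8] [-0.01, -0.001, -0.001]
```

Call:
apply_moves(commands=[[85,0,-30,-45,0,0,0],[85,0,-60,-90,0,0,0],[85,0,-90,-135,0,0,0],[85,0,-120,-180,0,0,0],[85,0,-150,-225,0,0,0],[85,0,-180,-265,-0.06,0,0],[85,20,-186,-291,-0.06,0,0],[85,40,-186,-291,-0.06,0,0],[85,58,-186,-291,-0.06,0,0],[85,58,-186,-291,-0.06,0,0]])

```text
clock: 31.35
tcp_pos: [0.4302, -0.0426, 0.0788]
orientation: [1.177, 1.231, -1.179]
contact_force: [-1.1, -0.7, -1.2]
grip_width: 0.0852
```

Run:
```python
from h import *
st()
p,R0,o=now(); M=best_down(.04,R0); P=np.array([.432,-.043,0])
rel([(P+[0,0,.002],M)],grasp=False)
print(o["joints"].round(2))
g=save("scene","s19.png",box=(260,110,380,230),scale=5)
```

```text
t 31.35 tcp [ 0.4302 -0.0426  0.0788] grasp [ 0.4302 -0.0426  0.0975] F [-1.1 -0.7 -1.2] w 85.2
[[-0.003, 0.999, 0.043], [0.0, 0.043, -0.999], [-1.0, -0.003, -0.0]]
[76.8, 2.0, 0.5] [0.003, -0.0, 0.003]
[-0.65  0.41  0.74  2.28 -0.48  0.61  0.49]
```

View pics/s19.png

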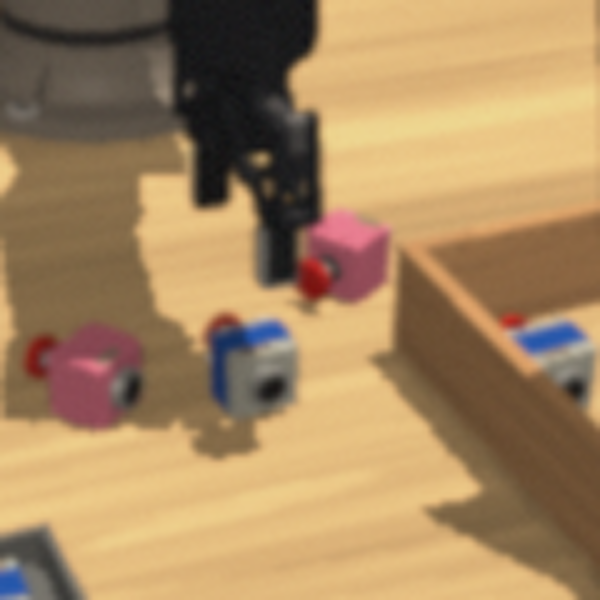

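Run:
```python
from h import *
g=grab_frame("scene")
for P in ([.432+.0425,-.041,.015],[.432-.0425,-.045,.015],[.464,-.041,.02],[.40,-.045,.02],[.432+.0425,-.041,.092]): print(P,((proj(g,P)-[260,110])*5).round(0))
```

```text
[0.4745, -0.041, 0.015] [275. 405.]
[0.3895, -0.045, 0.015] [216. 328.]
[0.464, -0.041, 0.02] [268. 387.]
[0.4, -0.045, 0.02] [222. 329.]
[0.4745, -0.041, 0.092] [277. 283.]
```

Call:
apply_moves(commands=[[85,40,2,0,0,0,0],[85,70,2,0,0,0,0],[85,76,2,0,0,0,0],[85,76,2,0,0,0,0],[65,76,2,0,0,0,0],[45,76,2,0,0,0,0],[45,76,2,0,0,0,0],[45,76,2,0,0,0,0],[45,76,2,0,0,0,0],[45,76,2,0,0,0,0],[45,76,2,0,0,0,0],[45,76,2,0,0,0,0]])

```text
clock: 32.65
tcp_pos: [0.4402, -0.0445, 0.0071]
orientation: [1.186, 1.218, -1.171]
contact_force: [6.0, 0.9, 13.4]
grip_width: 0.0502
```

Run:
```python
from h import *
st()
g=save("scene","s20.png",box=(260,110,380,230),scale=5)
```

```text
t 32.65 tcp [ 0.4402 -0.0445  0.0071] grasp [ 0.44   -0.0445  0.0258] F [ 6.   0.9 13.4] w 50.2
[[0.013, 0.999, 0.039], [-0.0, 0.039, -0.999], [-1.0, 0.013, 0.001]]
```

View pics/s20.png

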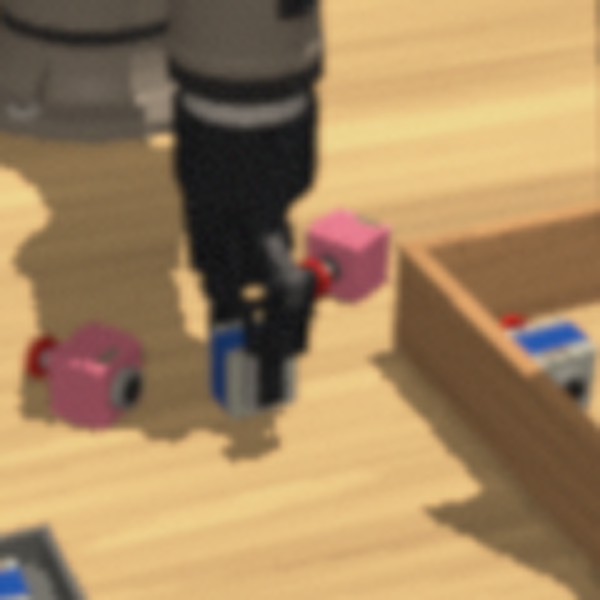

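Run:
```python
from h import *
p,R0,o=now(); M=best_down(-.02,R0); P=np.array([.61,-.295,0])
rel([(p+[0,0,.1],M),(P+[0,0,.11],M),(P+[0,0,.013],M)],grasp=False)
```

```text
[-100.0, 1.3, 0.1] [0.059, 0.0, -0.013]
[-100.7, 161.1, 257.1] [0.059, 0.0, -0.013]
[-3.7, 159.9, 257.0] [0.059, 0.0, -0.013]
```

Call:
apply_moves(commands=[[45,-30,0,0,0,0,0],[45,-70,0,0,0,0,0],[45,-100,15,25,0,0,0],[45,-100,40,65,0,0,0],[45,-100,65,105,0,0,0],[45,-100,90,145,0.03,0,0],[45,-100,115,185,0.06,0,-0.013],[45,-100,140,225,0.06,0,-0.013],[45,-100,158,253,0.06,0,-0.013],[45,-100,161,257,0.06,0,-0.013],[45,-100,161,257,0.06,0,-0.013]])

```text
clock: 33.8
tcp_pos: [0.6044, -0.2957, 0.1048]
orientation: [1.219, 1.207, -1.235]
contact_force: [-0.4, 0.7, -2.1]
grip_width: 0.0494
```

Run:
```python
from h import *
st()
p,R0,o=now(); M=best_down(-.02,R0); P=np.array([.61,-.297,0])
rel([(P+[0,0,.012],M)],grasp=False)
g=save("scene","s21.png",box=(160,110,320,270),scale=4)
```

```text
t 33.8 tcp [ 0.6044 -0.2957  0.1048] grasp [ 0.6047 -0.2957  0.1235] F [-0.4  0.7 -2.1] w 49.4
[[-0.012, 1.0, -0.022], [-0.001, -0.022, -1.0], [-1.0, -0.012, 0.001]]
[92.7, 6.7, 1.1] [-0.002, 0.001, 0.012]
```

View pics/s21.png

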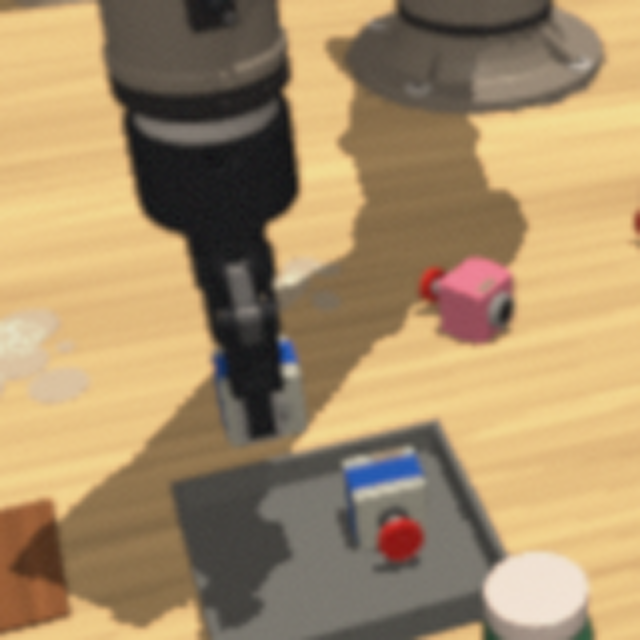

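Call:
apply_moves(commands=[[45,40,4,1,0,0,0],[45,70,6,1,0,0,0],[45,88,7,1,0,0,0],[45,94,7,1,0,0,0],[45,94,7,1,0,0,0],[72,94,7,1,0,0,0],[72,94,7,1,0,0,0],[72,94,7,1,0,0,0],[72,50,7,1,0,0,0],[80,0,7,1,0,0,0],[85,-50,-30,0,0,0,0],[85,-100,-70,0,0,0,0],[85,-100,-110,0,0,0,0],[85,-100,-130,0,0,0,0]])

```text
clock: 35.25
tcp_pos: [0.4738, -0.2938, 0.2084]
orientation: [1.222, 1.204, -1.233]
contact_force: [0.3, -0.3, 0.4]
grip_width: 0.0849
```

Run:
```python
from h import *
st()
f=save("top","t22.png",scale=1.25); g=save("scene","s22.png",scale=1.25)
for c in cutters(f): print(c)
for c in cutters(g): print(c)
```

```text
t 35.25 tcp [ 0.4738 -0.2938  0.2084] grasp [ 0.4739 -0.2937  0.2271] F [ 0.3 -0.3  0.4] w 84.9
[[-0.008, 1.0, -0.023], [-0.001, -0.023, -1.0], [-1.0, -0.008, 0.001]]
(array([ 0.6185, -0.2924]), array([ 0.5816, -0.2935]), -3.11, 0.0369)
(array([ 0.6055, -0.2338]), None)
(array([0.5042, 0.0864]), None)
(array([0.4858, 0.1062]), None)
(array([ 0.5948, -0.2326]), array([ 0.6366, -0.2342]), -0.037, 0.0419)
(array([ 0.608 , -0.2933]), array([ 0.566 , -0.2934]), -3.138, 0.042)
```

View pics/t22.png

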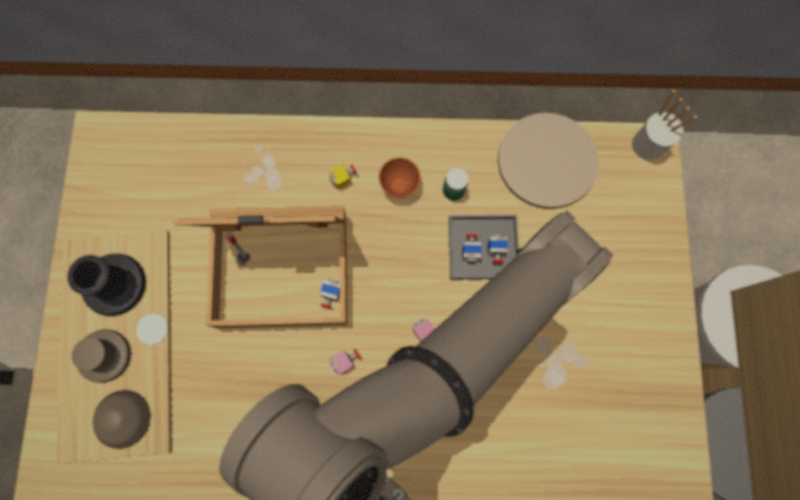

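View pics/s22.png

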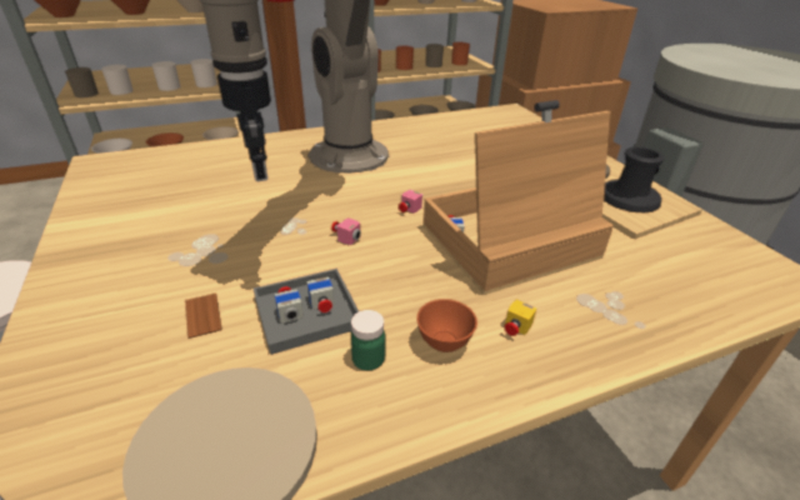

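```bash
cat >> h.py <<'E'
def handle(th):
    return chest([.09-.248*np.cos(th)+.005*np.sin(th),0.0015,.075+.248*np.sin(th)+.005*np.cos(th)])
def tilt(yaw,t):
    return down(yaw)@R.from_rotvec([0,-t,0]).as_matrix()
E
python3 - <<'E'
from h import *
p,R0,o=now(); M=down(YAW+np.pi/2); h=handle(1.3); print(h)
mid=np.array([.46,.0,.33])
rel([(mid,None),(h+[-.05,0,.09],M),(h+[0,0,.07],M),(h+[0,0,-.002],M)])
print(o["joints"].round(2))
E
```

```text
[0.57887187 0.20637888 0.31529992]
[-103.5, -20.8, -293.1] [0.0, 0.0, 0.0]
[-179.3, 42.0, -501.3] [-1.646, -0.01, 0.007]
[-159.8, 92.2, -502.6] [-1.646, -0.01, 0.007]
[-87.8, 93.0, -502.5] [-1.646, -0.01, 0.007]
[-0.22  0.42  0.87  1.9  -0.37  1.    0.78]
```

Call:
apply_moves(commands=[[85,-30,0,-30,0,0,0],[85,-60,-10,-75,0,0,0],[85,-90,-15,-120,-0.12,0,0],[85,-110,-20,-165,-0.26,0,0],[85,-130,-20,-210,-0.4,0,0],[85,-150,-20,-255,-0.54,0,0],[85,-165,-20,-300,-0.68,0,0],[85,-175,-10,-345,-0.82,0,0],[85,-180,0,-390,-0.96,0,0],[85,-180,20,-430,-1.1,0,0],[85,-180,30,-470,-1.24,0,0],[85,-180,42,-500,-1.38,0,0],[85,-180,42,-501,-1.52,0,0],[85,-180,42,-501,-1.646,0,0],[85,-180,42,-501,-1.646,0,0],[85,-180,42,-501,-1.646,0,0]])

```text
clock: 36.95
tcp_pos: [0.5307, 0.2078, 0.3852]
orientation: [-0.039, 1.582, 0.04]
contact_force: [0.4, 0.1, 0.1]
grip_width: 0.085
```

Run:
```python
from h import *
st()
p,R0,o=now(); M=down(YAW+np.pi/2); h=handle(1.3)
rel([(h+[0,0,.07],M),(h+[0,0,-.002],M)])
print(o["joints"].round(2))
f=save("top","t23.png",scale=1.25); g=save("scene","s23.png",scale=1.25)
W=np.array([640,400])
d=[np.array(pinpoint("lid_handle",c)[0]["point"])*W for c in ("top","scene")]; t,e=tri([f,g],d); print(d,t,e,(Rc.T@(t-C0)))
```

```text
t 36.95 tcp [0.5307 0.2078 0.3852] grasp [0.5309 0.2078 0.4039] F [0.4 0.1 0.1] w 85.0
[[-0.012, -0.05, 0.999], [0.0, 0.999, 0.05], [-1.0, 0.001, -0.012]]
[18.0, -3.9, 48.2] [0.002, -0.012, -0.001]
[90.0, -3.9, 49.1] [0.002, -0.012, -0.001]
[-0.94  0.21  0.57  1.62 -0.12  1.35  1.26]
[array([446.528, 215.8  ]), array([437.504,  82.72 ])] [ 0.62838462 -0.13579344  0.41932139] 0.3323533074780651 [ 0.06134376 -0.34267039  0.41932139]
```

View pics/t23.png

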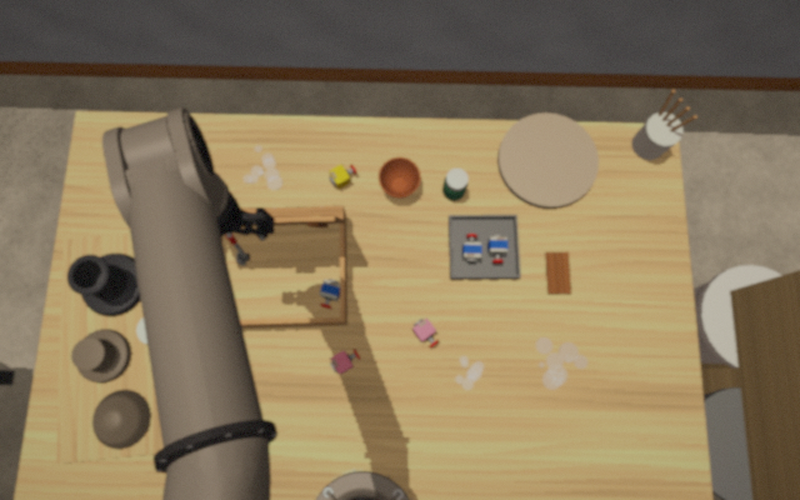

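View pics/s23.png

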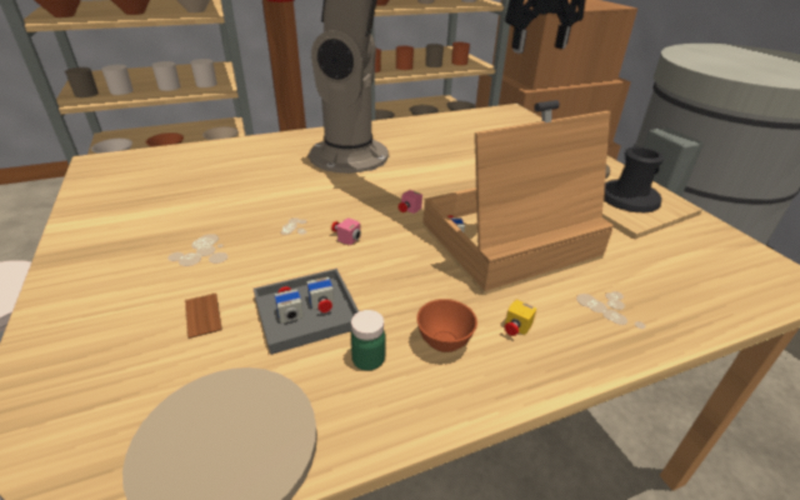

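Call:
apply_moves(commands=[[85,10,-4,30,0,-0.01,0],[85,18,-4,48,0,-0.01,0],[85,18,-4,48,0,-0.01,0],[85,55,-4,48,0,-0.01,0],[85,82,-4,49,0,-0.01,0],[85,90,-4,49,0,-0.01,0],[85,90,-4,49,0,-0.01,0],[40,90,-4,49,0,-0.01,0],[40,90,-4,49,0,-0.01,0],[40,90,-4,49,0,-0.01,0],[40,90,-4,49,0,-0.01,0],[40,90,-4,49,0,-0.01,0]], force=40)

```text
clock: 38.35
tcp_pos: [0.5792, 0.2068, 0.2961]
orientation: [-0.041, 1.571, 0.044]
contact_force: [-2.1, -0.6, 6.6]
grip_width: 0.0434
```

Run:
```python
from h import *
st()
p,R0,o=now(); M=down(YAW+np.pi/2); h=handle(1.3); g=p-R0[:,0]*r.tcp_to_grasp
print("off",(Rc.T@(g-h)).round(4))
rel([(g+handle(a)-h,M) for a in (1.35,1.4,1.45,1.48,1.49)])
s=save("scene","s24.png",box=(380,50,480,130),scale=6)
# rod waypoints relative to this moment frame
a=1.668
G=chest([.025-.118*np.cos(a),.075,.05+.118*np.sin(a)]); print("grip",G)
```

```text
t 38.35 tcp [0.5792 0.2068 0.2961] grasp [0.5792 0.2067 0.3148] F [-2.1 -0.6  6.6] w 43.4
[[-0.0, -0.054, 0.999], [0.002, 0.999, 0.054], [-1.0, 0.002, -0.0]]
off [ 0.0003  0.0003 -0.0005]
[-2.8, -0.1, 12.1] [0.006, -0.0, -0.002]
[-4.9, -0.2, 24.3] [0.006, -0.0, -0.002]
[-6.5, -0.2, 36.6] [0.006, -0.0, -0.002]
[-7.1, -0.3, 44.0] [0.006, -0.0, -0.002]
[-7.3, -0.3, 46.5] [0.006, -0.0, -0.002]
grip [0.58327304 0.28017904 0.16744297]
```

View pics/s24.png

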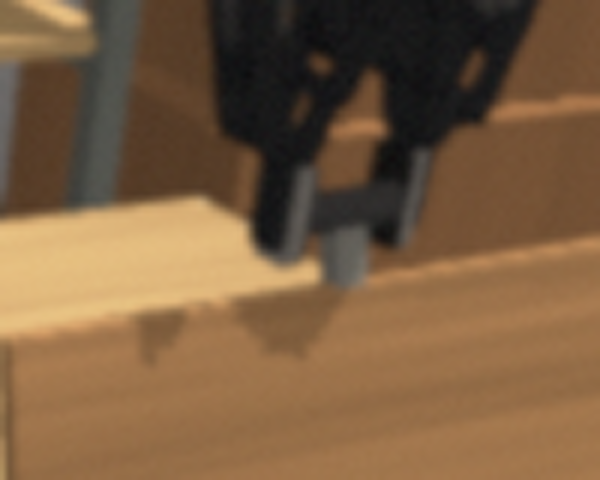

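The bar is pinched by its ends (355,205). Now I lift the lid to 1.49.

Call:
apply_moves(commands=[[40,-1.5,0,6,0,0,0],[40,-3,0,12,0,0,0],[40,-4,0,18,0,0,0],[40,-5,0,24,0,0,0],[40,-6,0,30,0,0,0],[40,-6.5,0,36,0,0,0],[40,-7,0,42,0,0,0],[40,-7,0,46,0,0,0],[40,-7,0,48,0,0,0],[40,-7,0,48,0,0,0]], force=60)

```text
clock: 39.4
tcp_pos: [0.6266, 0.2092, 0.303]
orientation: [-0.042, 1.572, 0.044]
contact_force: [-2.7, -0.7, 7.0]
grip_width: 0.0429
```

Run:
```python
from h import *
st()
p,R0,o=now(); g=p-R0[:,0]*r.tcp_to_grasp
v=Rc.T@(g-chest([.09,0,.075])); print("ang",np.arctan2(v[2],-v[0])-.0202)
M=down(YAW+np.pi/2); T=tilt(YAW+np.pi/2,.45)
d=T[:,0]
a=1.668
G=chest([.025-.118*np.cos(a),.075,.05+.118*np.sin(a)])
# path: up, back, to pre-grasp (60mm back along finger dir & -x), then grasp
xh=Rc@[1,0,0]
rel([(g+[0,0,.06],M),(g+[0,0,.06]-xh*.06,M),(G-d*.13-xh*.03,T),(G-d*.07-xh*.02,T),(G-xh*.002,T)])
```

```text
t 39.4 tcp [0.6266 0.2092 0.303 ] grasp [0.6267 0.2091 0.3217] F [-2.7 -0.7  7. ] w 42.9
[[-0.002, -0.054, 0.999], [0.001, 0.999, 0.054], [-1.0, 0.002, -0.002]]
ang 1.4953185630996466
[-60.0, 0.1, -0.1] [0.006, -0.002, -0.001]
[-59.9, 0.4, -60.1] [0.006, -0.002, -0.001]
[35.7, 73.7, -117.8] [0.006, -0.452, -0.003]
[89.6, 73.4, -81.6] [0.006, -0.452, -0.003]
[152.6, 73.0, -33.0] [0.006, -0.452, -0.003]
```

Call:
apply_moves(commands=[[85,0,0,0,0,0,0],[85,0,0,0,0,0,0],[85,-30,0,0,0,0,0],[85,-60,0,-5,0,0,0],[60,-60,15,-50,0,-0.1,0],[45,-50,40,-90,0,-0.25,0],[45,-20,65,-118,0,-0.4,0],[45,20,73,-118,0,-0.45,0],[45,55,73,-105,0,-0.45,0],[45,90,73,-82,0,-0.45,0],[45,125,73,-55,0,-0.45,0],[45,150,73,-35,0,-0.45,0],[45,152,73,-33,0,-0.45,0],[45,152,73,-33,0,-0.45,0]], force=20)

```text
clock: 40.8
tcp_pos: [0.5893, 0.2795, 0.1491]
orientation: [-0.031, 1.123, 0.047]
contact_force: [0.0, -0.9, 0.5]
grip_width: 0.0449
```

Run:
```python
from h import *
st()
p,R0,o=now(); g=p-R0[:,0]*r.tcp_to_grasp
a=1.668
G=chest([.025-.118*np.cos(a),.075,.05+.118*np.sin(a)]); print("off",(Rc.T@(g-G)).round(4))
f=save("top","t25.png",box=(155,130,315,280),scale=4)
```

```text
t 40.8 tcp [0.5893 0.2795 0.1491] grasp [0.5813 0.2791 0.166 ] F [ 0.  -0.9  0.5] w 44.9
[[0.432, -0.053, 0.9], [0.022, 0.999, 0.048], [-0.902, -0.001, 0.432]]
off [-0.0021 -0.001  -0.0015]
```

View pics/t25.png

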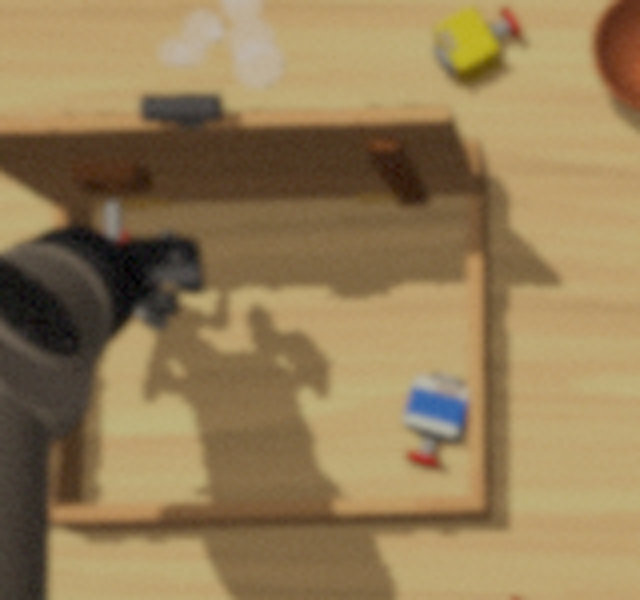

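Call:
apply_moves(commands=[[10,0,0,0,0,0,0],[10,0,0,0,0,0,0],[10,0,0,0,0,0,0],[10,0,0,0,0,0,0],[10,0,0,0,0,0,0]], force=20)

```text
clock: 41.35
tcp_pos: [0.5894, 0.2823, 0.1512]
orientation: [-0.029, 1.121, 0.052]
contact_force: [-4.7, 1.6, 7.8]
grip_width: 0.0129
```

Run:
```python
from h import *
st()
p,R0,o=now(); g=p-R0[:,0]*r.tcp_to_grasp
H=chest([.025,.075,.05]); v=Rc.T@(g-H); rr=np.hypot(v[0],v[2]); a0=np.arctan2(v[2],-v[0]); print(rr,a0)
L=[]
for k,a in enumerate(np.linspace(1.668,0,19)):
    d=a0-1.668
    t=.45*max(0,(a-.8)/.868)
    q=H+Rc@np.array([-rr*np.cos(a+d),v[1],rr*np.sin(a+d)]); L.append((q,tilt(YAW+np.pi/2,t))); print(round(a,2),end=" ")
print(); rel(L)
```

```text
t 41.35 tcp [0.5894 0.2823 0.1512] grasp [0.5813 0.2818 0.168 ] F [-4.7  1.6  7.8] w 12.9
[[0.434, -0.056, 0.899], [0.028, 0.998, 0.049], [-0.9, 0.003, 0.435]]
0.11841263481672715 1.6511994296546588
1.67 1.58 1.48 1.39 1.3 1.2 1.11 1.02 0.93 0.83 0.74 0.65 0.56 0.46 0.37 0.28 0.19 0.09 0.0 
[-0.0, -0.1, 0.0] [0.006, -0.0, -0.006]
[-5.1, -0.0, -10.6] [0.006, 0.048, -0.006]
[-9.4, 0.1, -21.6] [0.006, 0.096, -0.006]
[-12.7, 0.1, -33.0] [0.006, 0.144, -0.006]
[-15.1, 0.2, -44.6] [0.006, 0.192, -0.006]
[-16.5, 0.3, -56.4] [0.006, 0.24, -0.006]
[-17.0, 0.4, -68.2] [0.007, 0.288, -0.006]
[-16.5, 0.4, -80.0] [0.007, 0.336, -0.005]
[-15.0, 0.5, -91.7] [0.007, 0.384, -0.005]
[-12.6, 0.5, -103.1] [0.007, 0.432, -0.005]
[-8.9, 0.6, -113.7] [0.007, 0.45, -0.005]
[-4.2, 0.6, -123.6] [0.007, 0.45, -0.005]
[1.4, 0.6, -133.1] [0.007, 0.45, -0.005]
[7.8, 0.6, -142.0] [0.007, 0.45, -0.005]
[15.0, 0.6, -150.2] [0.007, 0.45, -0.005]
[23.0, 0.6, -157.7] [0.007, 0.45, -0.005]
[31.6, 0.6, -164.5] [0.007, 0.45, -0.005]
[40.9, 0.6, -170.4] [0.007, 0.45, -0.005]
[50.6, 0.5, -175.5] [0.007, 0.45, -0.005]
```

Call:
apply_moves(commands=[[10,-5,0,-11,0,0.05,0],[10,-9,0,-22,0,0.1,0],[10,-13,0,-33,0,0.145,0],[10,-15,0,-45,0,0.19,0],[10,-16.5,0,-56,0,0.24,0],[10,-17,0,-68,0,0.29,0],[10,-16.5,0,-80,0,0.335,0],[10,-15,0,-92,0,0.385,0],[10,-12.5,0,-103,0,0.43,0],[10,-9,0,-114,0,0.45,0],[10,-4,0,-124,0,0.45,0],[10,1.5,0,-133,0,0.45,0],[10,8,0,-142,0,0.45,0],[10,15,0,-150,0,0.45,0],[10,23,0,-158,0,0.45,0],[10,31.5,0,-164.5,0,0.45,0],[10,41,0,-170.5,0,0.45,0],[10,49,0,-174.5,0,0.45,0],[10,49,0,-174.5,0,0.45,0]])

```text
clock: 43.25
tcp_pos: [0.4525, 0.2752, 0.0296]
orientation: [-0.042, 1.573, 0.046]
contact_force: [-3.0, 6.6, 0.7]
grip_width: 0.0131
```

Run:
```python
from h import *
st()
p,R0,o=now(); g=p-R0[:,0]*r.tcp_to_grasp
v=Rc.T@(g-chest([.025,.075,.05])); print(v, np.arctan2(v[2],-v[0]),np.hypot(v[0],v[2]))
f=save("top","t26.png",box=(155,130,315,280),scale=4)
```

```text
t 43.25 tcp [0.4525 0.2752 0.0296] grasp [0.4526 0.2752 0.0483] F [-3.   6.6  0.7] w 13.1
[[-0.002, -0.056, 0.998], [0.003, 0.998, 0.056], [-1.0, 0.003, -0.002]]
[-0.11932111  0.00131353 -0.00169618] -0.014214323041487694 0.11933316885478096
```

View pics/t26.png

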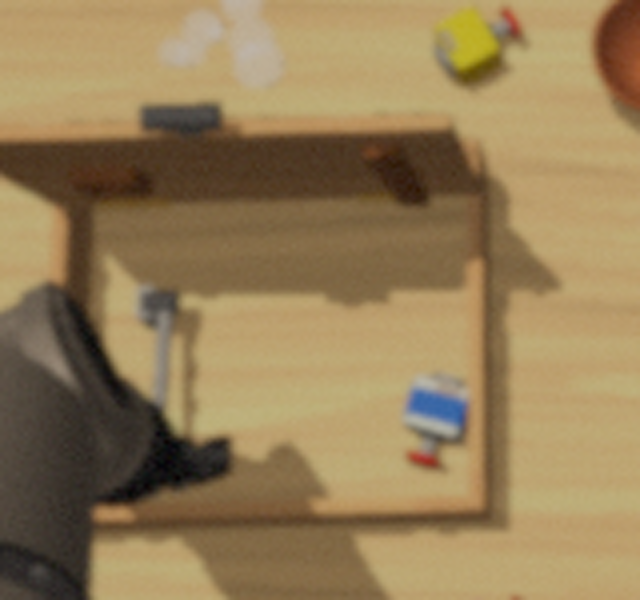

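Call:
apply_moves(commands=[[10,2,0,0,0,0,0],[45,0,0,0,0,0,0],[45,0,0,0,0,0,0],[45,-40,0,0,0,0,0],[45,-90,0,0,0,0,0],[45,-140,-30,0,0,0,0],[85,-190,-60,0,0,0,0],[85,-240,-70,0,0,0,0],[85,-290,-72,20,0,0,0],[85,-335,-75,60,0,0,0],[85,-345,-76,90,0,0,0],[85,-345,-76,90,0,0,0]])

```text
clock: 44.5
tcp_pos: [0.5528, 0.2004, 0.3788]
orientation: [-0.038, 1.565, 0.041]
contact_force: [0.4, -0.8, -1.6]
grip_width: 0.0854
```

Run:
```python
from h import *
st()
f=save("top","t27.png",box=(155,130,315,280),scale=4); g=save("scene","s27.png",box=(340,30,500,190),scale=4)
for th in (1.35,1.4,1.45): print(th,proj(f,handle(th)),proj(g,handle(th)),((proj(g,handle(th))-[340,30])*4).round(),((proj(f,handle(th))-[155,130])*4).round())
W=np.array([640,400])
print([(c,(np.array(x["point"])*W).round(1)) for c in ("top","scene") for x in pinpoint("lid_handle",c)])
```

```text
t 44.5 tcp [0.5528 0.2004 0.3788] grasp [0.5527 0.2004 0.3975] F [ 0.4 -0.8 -1.6] w 85.4
[[0.006, -0.05, 0.999], [0.002, 0.999, 0.05], [-1.0, 0.002, 0.006]]
1.35 [199.86755546 171.13231789] [440.13442064  84.91116363] [401. 220.] [179. 165.]
1.4 [199.80030175 165.69253631] [443.9557888   85.69754692] [416. 223.] [179. 143.]
1.45 [199.79923952 160.30668611] [447.84006029  86.79735866] [431. 227.] [179. 121.]
[('top', array([199.6, 160.8])), ('scene', array([448.8,  85.3]))]
```

View pics/t27.png

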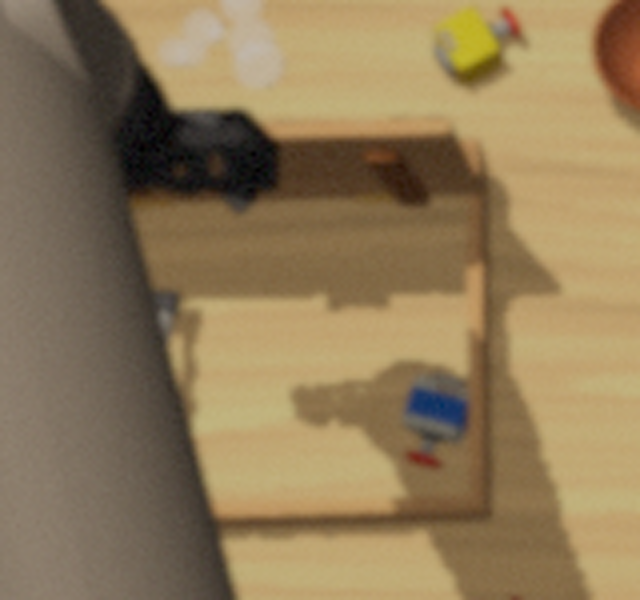

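View pics/s27.png

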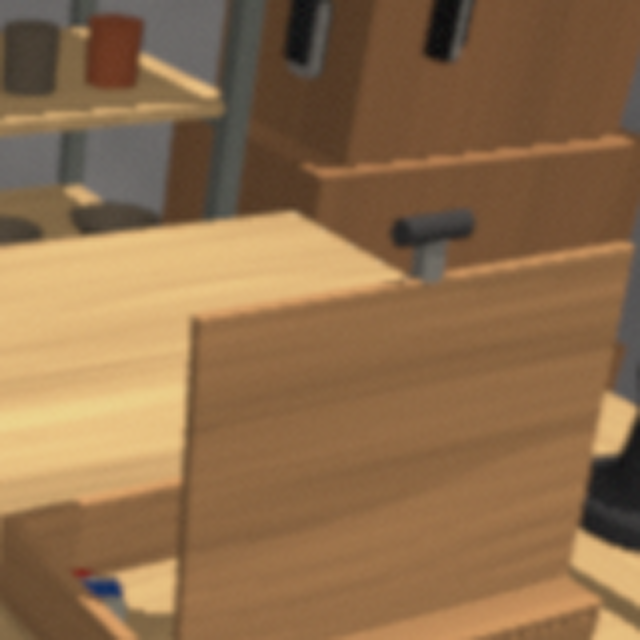

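Run:
```python
from h import *
p,R0,o=now(); M=down(YAW+np.pi/2); h=handle(1.435)
rel([(h+[0,0,.065],M),(h+[0,0,-.002],M)])
```

```text
[5.0, 3.1, 65.3] [0.006, -0.005, 0.001]
[72.0, 3.1, 65.7] [0.006, -0.005, 0.001]
```

Call:
apply_moves(commands=[[85,0,3,40,0,0,0],[85,5,3,65,0,0,0],[85,5,3,65,0,0,0],[85,45,3,65.5,0,0,0],[85,68,3,65.5,0,0,0],[85,72,3,65.5,0,0,0],[85,72,3,65.5,0,0,0],[40,72,3,65.5,0,0,0],[40,72,3,65.5,0,0,0],[40,72,3,65.5,0,0,0],[40,72,3,65.5,0,0,0],[40,72,3,65.5,0,0,0]], force=40)

```text
clock: 45.9
tcp_pos: [0.6138, 0.2085, 0.304]
orientation: [-0.041, 1.57, 0.044]
contact_force: [-1.5, -0.6, 6.2]
grip_width: 0.0431
```

Run:
```python
from h import *
st()
p,R0,o=now(); g=p-R0[:,0]*r.tcp_to_grasp
H=chest([.09,0,.075]); v=Rc.T@(g-H); a0=.0202; print(np.hypot(v[0],v[2]),np.arctan2(v[2],-v[0])-a0, v)
s=save("scene","s28.png",box=(380,50,480,130),scale=6)
th0=np.arctan2(v[2],-v[0])-a0; rr=np.hypot(v[0],v[2])
M=down(YAW+np.pi/2)
for th in np.arange(1.4,.49,-.05):
    q=np.array([-rr*np.cos(th+a0),v[1],rr*np.sin(th+a0)]); t=H+Rc@q+R0[:,0]*r.tcp_to_grasp; print(round(th,2),(R0.T@(t-p)*1000).round(1).tolist())
```

```text
t 45.9 tcp [0.6138 0.2085 0.304 ] grasp [0.6138 0.2085 0.3227] F [-1.5 -0.6  6.2] w 43.1
[[-0.0, -0.054, 0.999], [0.002, 0.999, 0.054], [-1.0, 0.002, 0.0]]
0.24910407586762345 1.444032366298932 [-0.0264953   0.00191143  0.24769102]
1.4 [1.4, 0.1, -10.9]
1.35 [3.6, 0.1, -23.1]
1.3 [6.4, 0.2, -35.3]
1.25 [9.8, 0.3, -47.3]
1.2 [13.7, 0.3, -59.1]
1.15 [18.3, 0.4, -70.6]
1.1 [23.4, 0.4, -82.0]
1.05 [29.1, 0.5, -93.1]
1.0 [35.4, 0.5, -103.8]
0.95 [42.2, 0.6, -114.3]
0.9 [49.5, 0.6, -124.4]
0.85 [57.3, 0.7, -134.1]
0.8 [65.5, 0.7, -143.4]
0.75 [74.2, 0.7, -152.3]
0.7 [83.4, 0.8, -160.8]
0.65 [93.0, 0.8, -168.7]
0.6 [102.9, 0.8, -176.2]
0.55 [113.2, 0.8, -183.2]
0.5 [123.9, 0.9, -189.7]
```

View pics/s28.png

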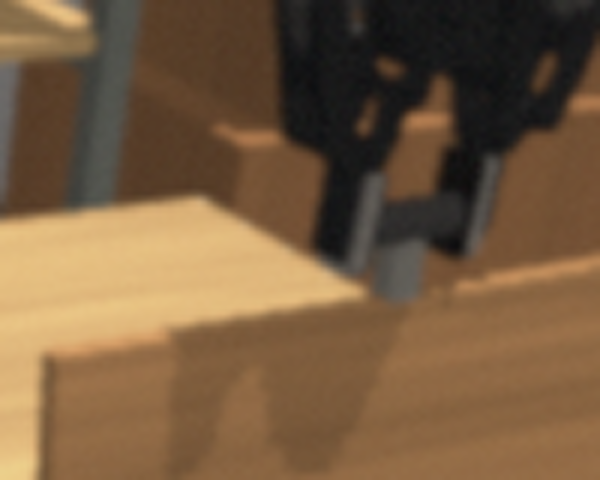

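Call:
apply_moves(commands=[[40,1.4,0,-11,0,0,0],[40,3.6,0,-23,0,0,0],[40,6.4,0,-35,0,0,0],[40,10,0,-47,0,0,0],[40,14,0,-59,0,0,0],[40,18,0,-70.6,0,0,0],[40,23.4,0,-82,0,0,0],[40,29,0,-93,0,0,0],[40,35.4,0,-104,0,0,0],[40,42,0,-114,0,0,0],[40,49.5,0,-124.4,0,0,0],[40,57.3,0,-134,0,0,0],[40,65.5,0,-143.4,0,0,0],[40,74.2,0,-152.3,0,0,0],[40,83.4,0,-160.8,0,0,0],[40,93,0,-168.7,0,0,0],[40,103,0,-176.2,0,0,0],[40,113.2,0,-183.2,0,0,0],[40,124,0,-189.7,0,0,0]], force=60)

```text
clock: 47.85
tcp_pos: [0.4257, 0.199, 0.1813]
orientation: [-0.039, 1.567, 0.045]
contact_force: [-0.9, -2.5, 16.3]
grip_width: 0.0427
```

Run:
```python
from h import *
st()
p,R0,o=now(); g=p-R0[:,0]*r.tcp_to_grasp
H=chest([.09,0,.075]); v=Rc.T@(g-H); a0=.0202; print(np.hypot(v[0],v[2]),np.arctan2(v[2],-v[0])-a0, v)
f=save("top","t29.png",box=(155,130,315,280),scale=4)
rr=.2485
for th in np.arange(.5,-.01,-.05):
    q=np.array([-rr*np.cos(th+a0),v[1],rr*np.sin(th+a0)]); t=H+Rc@q+R0[:,0]*r.tcp_to_grasp; print(round(th,2),(R0.T@(t-p)*1000).round(1).tolist())
```

```text
t 47.85 tcp [0.4257 0.199  0.1813] grasp [0.4256 0.199  0.2   ] F [-0.9 -2.5 16.3] w 42.7
[[0.003, -0.054, 0.999], [0.004, 0.999, 0.054], [-1.0, 0.004, 0.003]]
0.24865224748359802 0.5066567747622529 [-0.21493297  0.00151496  0.12502704]
0.5 [1.5, -0.0, -0.7]
0.45 [12.4, -0.0, -6.6]
0.4 [23.6, -0.0, -12.0]
0.35 [35.1, -0.0, -16.8]
0.3 [46.7, -0.1, -21.1]
0.25 [58.6, -0.1, -24.7]
0.2 [70.7, -0.1, -27.8]
0.15 [82.8, -0.2, -30.2]
0.1 [95.1, -0.2, -32.1]
0.05 [107.5, -0.2, -33.3]
0.0 [119.9, -0.3, -33.9]
```

View pics/t29.png

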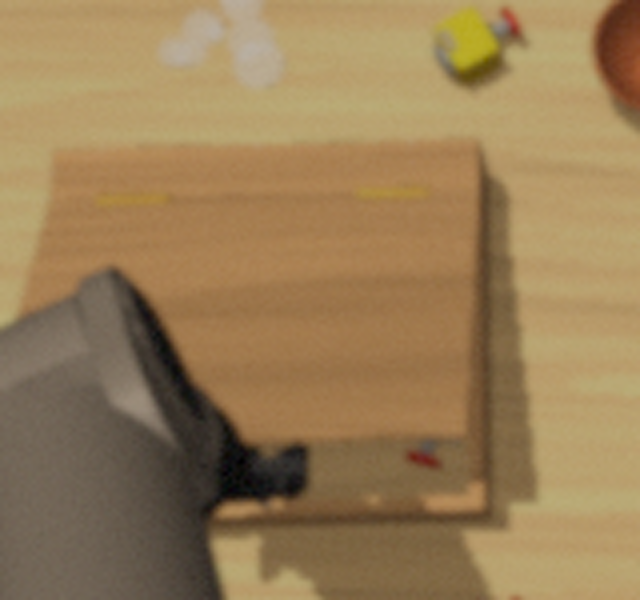

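Call:
apply_moves(commands=[[40,12,0,-6.6,0,0,0],[40,23.6,0,-12,0,0,0],[40,35,0,-17,0,0,0],[40,46.7,0,-21,0,0,0],[40,58.6,0,-24.7,0,0,0],[40,70.7,0,-28,0,0,0],[40,83,0,-30,0,0,0],[40,95,0,-32,0,0,0],[40,102,0,-33,0,0,0],[40,109,0,-33.5,0,0,0],[40,115,0,-34,0,0,0],[40,119,0,-34,0,0,0],[40,121,0,-34,0,0,0],[40,121,0,-34,0,0,0]])

```text
clock: 49.3
tcp_pos: [0.3917, 0.1972, 0.0586]
orientation: [-0.04, 1.568, 0.044]
contact_force: [5.2, 0.9, 1.1]
grip_width: 0.0425
```

Run:
```python
from h import *
st()
p,R0,o=now(); g=p-R0[:,0]*r.tcp_to_grasp
v=Rc.T@(g-chest([.09,0,.075])); print(np.arctan2(v[2],-v[0])-.0202, v)
```

```text
t 49.3 tcp [0.3917 0.1972 0.0586] grasp [0.3916 0.1972 0.0773] F [5.2 0.9 1.1] w 42.5
[[0.002, -0.053, 0.999], [0.003, 0.999, 0.053], [-1.0, 0.002, 0.002]]
-0.011131712842556043 [-0.24900114  0.00138259  0.00225808]
```

Call:
apply_moves(commands=[[85,0,0,0,0,0,0],[85,0,0,0,0,0,0],[85,0,0,0,0,0,0],[85,-40,0,0,0,0,0],[85,-90,0,0,0,0,0],[85,-140,-40,0,0,0,0],[85,-170,-90,20,0,0,0],[85,-170,-140,40,0,0,0],[85,-170,-190,60,0,0,0],[85,-170,-240,60,0,0,0],[85,-170,-290,60,0,0,0],[85,-170,-340,60,0,0,0],[85,-170,-340,60,0,0,0],[85,-170,-340,60,0,0,0]])

```text
clock: 50.7
tcp_pos: [0.4668, -0.1444, 0.2275]
orientation: [-0.038, 1.573, 0.036]
contact_force: [-0.2, 0.2, -0.5]
grip_width: 0.085
```

Run:
```python
from h import *
st()
f=save("top","t30.png",scale=1.25); g=save("scene","s30.png",scale=1.25)
for c in cutters(g): print(c)
W=np.array([640,400])
for l in ("lid_handle","bowl","jar","scraper"):
    d=[np.array(pinpoint(l,c)[0]["point"])*W for c in ("top","scene") if pinpoint(l,c)]
    if len(d)==2: t,e=tri([f,g],d); print(l,t.round(4),round(e,4))
print(proj(f,handle(0)),proj(g,handle(0)),proj(g,handle(.05)))
```

```text
t 50.7 tcp [ 0.4668 -0.1444  0.2275] grasp [ 0.4669 -0.1444  0.2462] F [-0.2  0.2 -0.5] w 85.0
[[-0.003, -0.047, 0.999], [-0.001, 0.999, 0.047], [-1.0, -0.001, -0.003]]
(array([ 0.5949, -0.2328]), array([ 0.6369, -0.2339]), -0.027, 0.042)
(array([ 0.608 , -0.2933]), array([ 0.5662, -0.2929]), 3.134, 0.0418)
lid_handle [0.3898 0.1957 0.0775] 0.0041
bowl [ 0.7665 -0.0666 -0.0057] 0.0045
jar [ 7.614e-01 -1.948e-01 -3.000e-04] 0.0038
scraper [ 5.611e-01 -4.358e-01 -3.000e-04] 0.0078
[219.00488129 268.75602954] [380.27353434 142.91725972] [380.85481077 139.2317913 ]
```

View pics/t30.png

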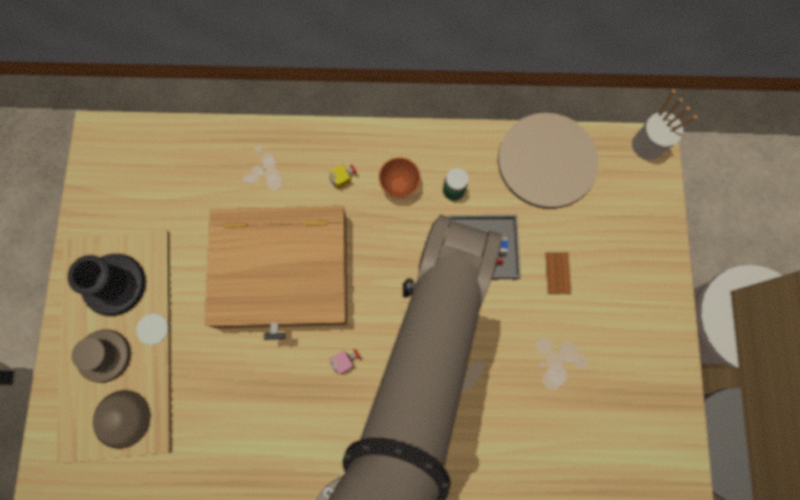

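View pics/s30.png

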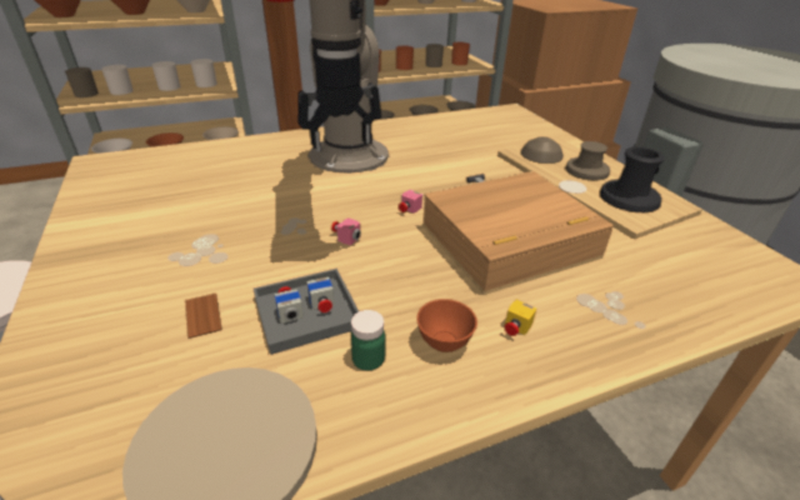

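The lid looks shut, two cutters lie in the tray and the bystanders are in place. I compare the pictures with the first ones around the lid before handing in.

Run:
```python
import cv2,numpy as np
for a,b,box in (("s0","s30",(420,165,620,290)),("t0","t30",(195,195,360,345)),("s0","s30",(175,240,520,400))):
    A=cv2.imread(f"pics/{a}.png");B=cv2.imread(f"pics/{b}.png"); x0,y0,x1,y1=box
    d=cv2.absdiff(A,B)[y0:y1,x0:x1].max(2); print(a,box,d.mean(),(d>40).sum())
A=cv2.imread("pics/s0.png");B=cv2.imread("pics/s30.png"); c=lambda I:cv2.resize(I[160:295,415:615],None,fx=3.5,fy=2.1)
cv2.imwrite("pics/cmp.png",np.vstack([c(A),c(B)]))
```

```text
s0 (420, 165, 620, 290) 3.39264 26
t0 (195, 195, 360, 345) 6.031191919191919 0
s0 (175, 240, 520, 400) 8.06875 3052
```

View pics/cmp.png

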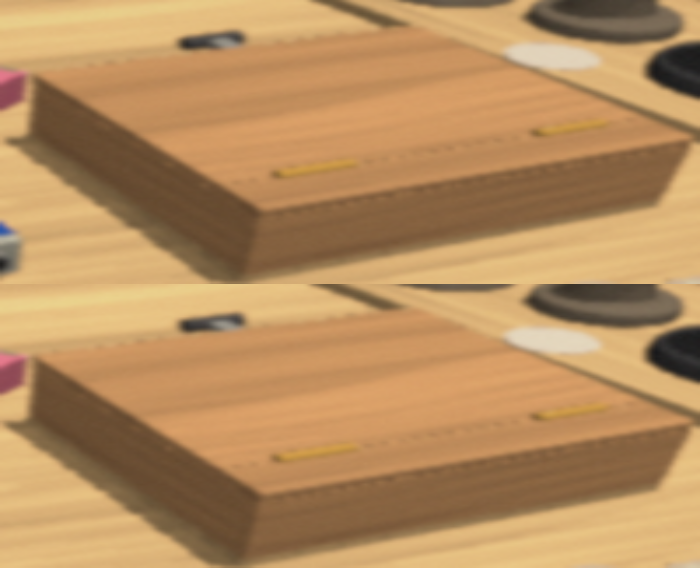

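The lid lies exactly as it did at the start, so I hand in.

Run:
```python
from h import *
st(); print(r.hand_in())
```

```text
t 51.6 tcp [ 0.4681 -0.14    0.2276] grasp [ 0.4681 -0.14    0.2463] F [1.  0.7 0.1] w 85.2
[[-0.002, -0.054, 0.999], [0.0, 0.999, 0.054], [-1.0, 0.001, -0.002]]
the job is handed in; nothing more can be done
None
```

The job is done and handed in at 51.6 s; hand-in gave no verdict.

- **Lid and rod:** I lifted the lid and raised the rod to its stop. The lid came to rest at about 1.3 rad with the peg at the hole block.
- **Sorting:** Three blue cutters were on the bench, and I squeezed each end to end at 20 N:

| Cutter | Width under grip | Spring | Placed |
|---|---|---|---|
| Nearest the bowl | 60.6 mm | firm | chest floor |
| Robot side of the tray | 51.6 mm, then 49.0 mm | tired | mending tray |
| Beside the chest's front corner | 50.2 mm | tired | mending tray |

- **Shutting:** I lifted the lid to about 1.49 rad, folded the rod back to about 0, and shut the lid by its handle.

**Last checks:**
- The lid looks the same as in the first pictures.
- Two cutters are in the tray and none is left on the bench.
- The bowl, jar, scraper and the pink and yellow look-alikes look unmoved.
- The cutter in the chest shifted and turned a little at some point after I set it down. It was still on the floor, clear of the rod, when I last saw it.
- I did not see the whole rod after letting go of it. That it is down rests on the reading while I still held it, and on the lid closing fully.
- One network reading of the lid handle disagreed (a false match in the top view). I did not use it.

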